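Charge the sample chiller with beads and gauge the fill

ROBOT

A 6-joint arm with a two-finger parallel gripper is mounted at the origin on a cart in front of the work surface, level with it; the furniture and walls round the work are solid. World frame = base frame: x ahead of the robot, y to its left, z up, the work surface at z = 0. Lengths are in m, angles in rad, forces in N, time in s.
With the tool pointing down it reaches from about 0.3 to 0.875 m from the base axis. Payload 4.2 kg.
Tool frame: the origin (TCP) lies midway between the tips of the shut fingers; the grasp point (between the pads) lies 19 mm behind it; z points along the fingers, y is the line along which they close (so a half turn about z gives the same grasp; the last joint's range is limited). The gripper opens to 85 mm and grips with 20 to 120 N. Pads are 22 mm wide; open, the fingers measure 114 mm over their backs; the gripper's body (76 mm by 85 mm) begins 54 mm behind the grasp point. The pads swing forward as they close: fully open they stand 13 mm farther back than shut.
Start: joints at [1.115, 0.32, 1.565, -0, 1.257, -0.02], TCP at [0.243, 0.521, 0.231] pointing down, gripper open.
Joint ranges: [-3.11, 3.11], [-0.84, 2.01], [0.21, 2.61], [-1.34, 4.49], [0.05, 2.63], [-2.56, 2.56]. Speed limits (rad/s): [2.57, 2.57, 3.14, 3.14, 3.14, 3.14].

INTERFACE

Orientations are given as a rotation vector (axis times angle).
In Python, from bench import sense, read_camera, calibration, sign_off gives the robot as it stands.
- The arm moves only by the tool apply_moves, never from a script. Its argument "deltas" is one flat list of numbers, 7 for each row, row after row: the turn, a rotation vector about the tool's x, y, z in degrees, then the shift along the tool's x, y, z in m, then the opening in per cent of the stroke, from 0 (shut) to 100 (fully open). In form: [rx, ry, rz, dx, dy, dz, hand, rx, ry, rz, dx, dy, dz, hand, ...]. A call has 1 to 10 rows; each row is the pose to reach, as a shift and turn from the pose commanded when the call began, along the tool's axes at that moment; what a row does not reach only later rows make up. A row lasts 1/12 s, in which the tool goes at most 41.7 mm and 7.16 degrees, less where a joint would pass 70% of its speed; a pose out of reach is approached as far as the arm can. A call with a gripper value outside its range is refused whole. The fingers move at their own pace and stop on an object; the grip force is fixed at half the most. Time passes only in rows, so rows that repeat a pose let the fingers close. It gives the time, the measured TCP pose, the force, the opening and the grip force at its end, in the units of the state.
- sense(): the state, without advancing time (a new reading comes with each control period).
- read_camera(name): name is "scene" or "top" or "wrist"; returns the picture (480x640x3 uint8, red, green, blue); there is no depth.
- calibration(name): a dict with "fx", "fy", "cx", "cy" (pixels), "cam_to_world" (4x4, takes a point from camera to world coordinates). Camera axes: x right, y down, z forward; pixel columns grow to the right and rows downward; lengths in m; the calibration is good to about 2 mm. A picture is of the moment at which its call begins: read the wrist's pose just before it. calibration takes no time and is no camera call; for the wrist camera it gives the pose at the moment of the call.
- sign_off(): hands the job in; it is judged then, once.
The state is a dict: "time_s": time; "qpos": joint angles; "qvel": joint speeds; "effort": joint torques, N m; "position": TCP position; "eef_rot": TCP orientation; "wrist_force": force on the tool from outside, world axes, zero at the start; "ft_torque": the same for the moment, N m; "width": opening from 0.0 (shut) to 1.0 (fully open); "gripper_force": force on a finger pad.
Only numpy, scipy, OpenCV 4.12 (cv2) and the standard library are available. Lean on these libraries where they do the work, as an engineer would, in place of code of your own. Each camera call takes 0.05 s, during which the arm holds its last target. There are 200 camera calls.

TASK

Get the sample chiller ready: use the scoop to move every blue bead from the narrow blue bin into the square steel tray, never touching a bead with the fingers and without shifting the jar, the timer or the tape. When all the beads are in, swing the yellow gauge leaf fully down onto the tray's rim to check that none stands proud, then swing it back up past upright. Leave the scoop standing upright and centred on top of its narrow raised stand.

Things in the scene. Friction and masses are not known exactly. Their poses are not given: they have to be found in the camera images.
- bead_bin: the narrow blue plastic bead bin, fixed, open at the top; origin at the centre of its underside. Outside 228 (x) x 72 (y) x 46 mm high, inside 220 x 64 mm, walls 4 mm, flat white floor 4 mm above the trolley. The beads start between bin x = -75 and +38 mm; the far (+x) end is free to set the scoop down, mouth toward -x
- ramp_foot (a point): middle of the foot of the ramp inside the bin's near end, at floor height, bin x = -75 mm: from here the white ramp rises at 48 degrees toward the bin's -x (the end near the robot), to 37 mm above the floor
- chiller_tray: the square stainless chiller tray, loose, about 0.7 kg, open at the top; origin at the centre of its underside. Outside 116 x 116 x 40 mm high, inside 108 x 108 mm, floor 4 mm. The gauge leaf is hinged on its +y (left) rim
- gauge_leaf (a joint): angle of the yellow gauge leaf: 0 = down, flat across the tray's rim; it grows as the leaf swings up and over about the tray's left (+y) rim, 1.57 = upright, 1.8 = its stop, leaning outward to the left. It stays where it is left (light friction, 0.045 N m)
- leaf_knob (a point): centre of the black knob at the free end of the gauge leaf: a cylinder of 16 mm diameter, 14 mm long along the hinge axis (pinch its two ends along the tray's x). It lies 142 mm from the hinge; with the leaf down it overhangs the tray's right (-y) rim: at tray y = -78 mm, 44 mm above the tray's underside. The leaf is 24 mm wide and 4 mm thick, with a 10 mm wide tongue to the knob
- leaf_hinge (a point): middle of the hinge axis of the gauge leaf, on the tray's left side at tray y = +64 mm, 44 mm above its underside; the axis runs along the tray's x
- scoop: the steel scoop, loose, about 0.1 kg, standing on its flat pan; origin at the centre of the pan's underside, +x is the way its open mouth faces, z up. Pan 50 mm long (x from -25 to +25) and 56 mm wide, 51 mm inside, floor 1.8 mm thick, side walls 30 mm high at the back and 19 mm at the front, back wall 34 mm. At the back stands an upright stem with a green grip
- scoop_grip (a point): centre of the scoop's green upright grip: 14 mm thick (scoop x), 26 mm wide (scoop y), 46 mm tall; at scoop x = -23.5 mm, 93 mm above the pan's underside (the top of the grip is at 116 mm)
- scoop_lip (a point): middle of the front edge of the scoop's pan, at the mouth: scoop x = +25 mm, at underside height
- scoop_stand: the narrow raised stand for the scoop, fixed: a round steel foot of 68 mm diameter with a thin post and a black rubber top 44 (x) x 28 (y) mm, flat, 48 mm above the trolley; origin at the centre of its underside
- stand_top (a point): centre of the stand's flat rubber top, 48 mm above the trolley
- bead1: blue ceramic chill bead, a ball of 20 mm diameter, 12 g; glazed and slippery (friction about 0.2 on bin, scoop and tray), it rolls on slopes over about 5 degrees; origin at its centre. Seven to nine beads are present
- bead2: blue ceramic chill bead, a ball of 20 mm diameter, 12 g; glazed and slippery (friction about 0.2 on bin, scoop and tray), it rolls on slopes over about 5 degrees; origin at its centre. Seven to nine beads are present
- bead3: blue ceramic chill bead, a ball of 20 mm diameter, 12 g; glazed and slippery (friction about 0.2 on bin, scoop and tray), it rolls on slopes over about 5 degrees; origin at its centre. Seven to nine beads are present
- bead4: blue ceramic chill bead, a ball of 20 mm diameter, 12 g; glazed and slippery (friction about 0.2 on bin, scoop and tray), it rolls on slopes over about 5 degrees; origin at its centre. Seven to nine beads are present
- bead5: blue ceramic chill bead, a ball of 20 mm diameter, 12 g; glazed and slippery (friction about 0.2 on bin, scoop and tray), it rolls on slopes over about 5 degrees; origin at its centre. Seven to nine beads are present
- bead6: blue ceramic chill bead, a ball of 20 mm diameter, 12 g; glazed and slippery (friction about 0.2 on bin, scoop and tray), it rolls on slopes over about 5 degrees; origin at its centre. Seven to nine beads are present
- bead7: blue ceramic chill bead, a ball of 20 mm diameter, 12 g; glazed and slippery (friction about 0.2 on bin, scoop and tray), it rolls on slopes over about 5 degrees; origin at its centre. Seven to nine beads are present
- bead8: blue ceramic chill bead, a ball of 20 mm diameter, 12 g; glazed and slippery (friction about 0.2 on bin, scoop and tray), it rolls on slopes over about 5 degrees; origin at its centre. Seven to nine beads are present
- bead9: blue ceramic chill bead, a ball of 20 mm diameter, 12 g; glazed and slippery (friction about 0.2 on bin, scoop and tray), it rolls on slopes over about 5 degrees; origin at its centre. Seven to nine beads are present
- stain_jar: loose staining jar with blue stain and black lid, 53 mm diameter, 99 mm tall; bystander to be left alone; origin at the centre of its underside
- timer: loose white staining timer, 57 x 61 x 19 mm; bystander to be left alone; origin at the centre of its underside
- tape_roll: loose roll of blue tape lying flat, 60 mm diameter, 18 mm high; bystander to be left alone; origin at the centre of its underside

How it is judged:
By the outcome, as a careful person would: the job done as asked, in the order asked, and still so for the second after the job is handed in, with the robot touching nothing.
Of bead1, bead2, bead3, bead4, bead5, bead6, bead7, bead8, bead9 only 7 to 9 are there at a start; the rules pass over those that are not, and their reading is None.
At some moment in a run one of chiller_tray may be knocked a few centimetres aside while the robot is not near it.
It also fails if it takes over 208 s, if anything falls off the work surface, if the arm or the gripper's body presses on something with over 40 N, if the wrist force passes 120 N, or if a joint passes its speed limit or range.

## Working session

There is one attempt and no reset: what is moved stays moved. The work goes in short steps, Python scripts to look and compute and a tool call to move; the robot and the scene stay as the last step left them, time stands still between calls to the robot, and variables do not carry over. Pictures are saved under pics/ and viewed, at most 14 in all, crops included, and the job is handed in when it is done.

Besides the shell and the picture viewer there is one more tool, called after "Request:" in YAML: its name, and indented under it one key for each argument. apply_moves: Moves the arm, as the interface text tells. Its arguments: {"type":"object","properties":{"deltas":{"type":"array","items":{"type":"number"}}},"required":["deltas"]}

```bash
ls; mkdir -p pics; python3 - <<'E'
from bench import sense, read_camera, calibration
import cv2, numpy as np
print(sense())
for n in ("scene","top","wrist"):
    c=calibration(n); print(n,{k:np.round(v,3).tolist() for k,v in c.items()})
    cv2.imwrite(f"pics/{n}0.png",read_camera(n)[:,:,::-1])
E
```

```text
pics
{'time_s': 0.0, 'qpos': array([ 1.11502375e+00,  3.20300155e-01,  1.56568457e+00, -1.58748516e-05,
        1.25738803e+00, -1.99976078e-02]), 'qvel': array([ 1.09623076e-03,  1.90981298e-03,  6.38883025e-04, -2.42182078e-05,
       -7.26950499e-04, -1.29014949e-03]), 'effort': array([ 4.03538652e-04, -4.15519917e+01, -2.34164572e+01,  6.67498875e-05,
        8.22332629e-03,  6.21293523e-07]), 'position': array([0.24250759, 0.52083313, 0.23047536]), 'eef_rot': array([-6.79015072e-01, -3.06691901e+00,  2.72266797e-03]), 'wrist_force': array([ 0.09020732, -0.05069208, -0.35881825]), 'ft_torque': array([ 0.0180123 , -0.02910323,  0.02358215]), 'gripper_force': 0.0, 'width': 0.99555715739978}
scene {'fx': 478.165, 'fy': 478.165, 'cx': 318.24, 'cy': 232.362, 'cam_to_world': [[0.496, -0.64, 0.587, -0.008], [-0.868, -0.355, 0.347, -0.311], [-0.014, -0.682, -0.731, 0.768], [0.0, 0.0, 0.0, 1.0]]}
top {'fx': 437.246, 'fy': 437.246, 'cx': 317.626, 'cy': 233.426, 'cam_to_world': [[-0.015, -0.984, 0.178, 0.371], [-1.0, 0.018, 0.012, 0.009], [-0.015, -0.178, -0.984, 1.106], [0.0, 0.0, 0.0, 1.0]]}
wrist {'fx': 421.968, 'fy': 421.968, 'cx': 324.481, 'cy': 238.193, 'cam_to_world': [[0.422, 0.857, 0.295, 0.167], [0.906, -0.399, -0.138, 0.556], [-0.0, 0.325, -0.946, 0.373], [0.0, 0.0, 0.0, 1.0]]}
```

View pics/top0.png

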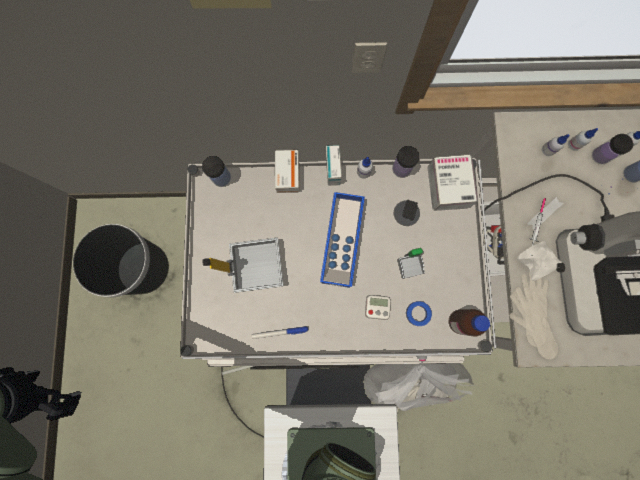

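View pics/scene0.png

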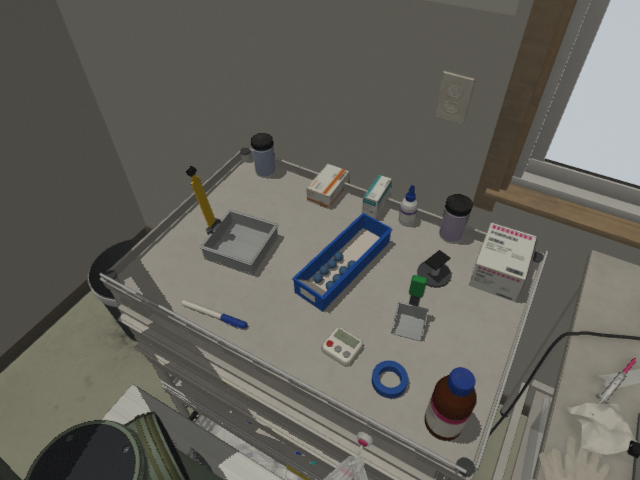

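```bash
cat > h.py <<'E'
import numpy as np, cv2
from scipy.spatial.transform import Rotation as R
from bench import sense, read_camera, calibration
def ray(c,uv,z):
    uv=np.atleast_2d(uv).astype(float); M=np.array(c["cam_to_world"])
    d=np.c_[(uv[:,0]-c["cx"])/c["fx"],(uv[:,1]-c["cy"])/c["fy"],np.ones(len(uv))]@M[:3,:3].T
    return M[:3,3]+d*((z-M[2,3])/d[:,2])[:,None]
def proj(c,p):
    M=np.array(c["cam_to_world"]); q=(np.atleast_2d(p)-M[:3,3])@M[:3,:3]
    return np.c_[c["fx"]*q[:,0]/q[:,2]+c["cx"],c["fy"]*q[:,1]/q[:,2]+c["cy"]]
E
python3 - <<'E'
import cv2
im=cv2.imread("pics/top0.png")
cv2.imwrite("pics/topA.png",cv2.resize(im[180:340,200:440],None,fx=3.33,fy=3.33,interpolation=cv2.INTER_CUBIC))
im=cv2.imread("pics/scene0.png")
cv2.imwrite("pics/sceneA.png",cv2.resize(im[160:360,180:460],None,fx=2.85,fy=2.85,interpolation=cv2.INTER_CUBIC))
E
```

```text
(no output)
```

View pics/topA.png

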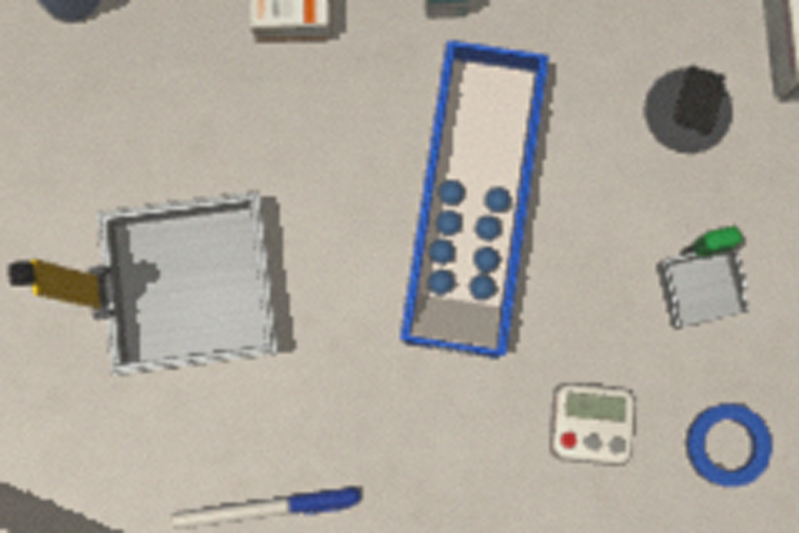

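View pics/sceneA.png

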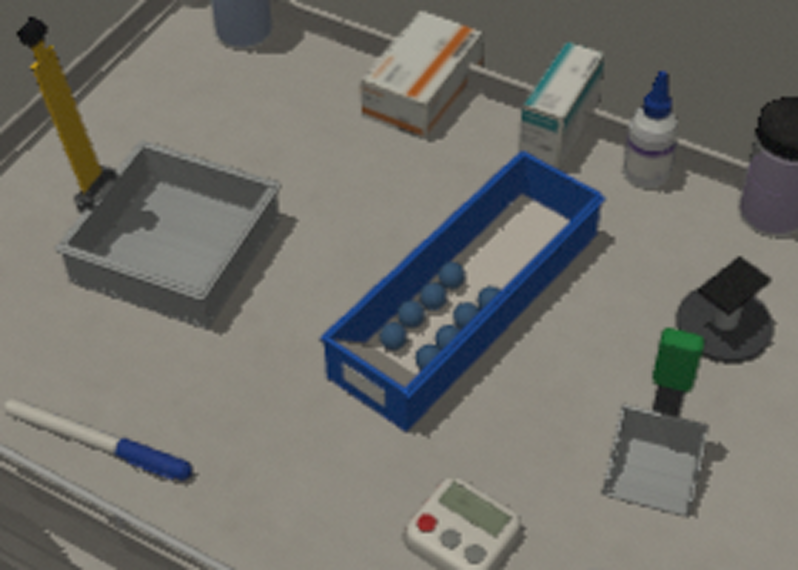

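```bash
python3 - <<'E'
from h import *
c=calibration("top")
f=lambda L,z: ray(c,np.array(L)/3.333+[200,180],z)
def rect(L,z,n):
    p=f(L,z)[:,:2]; m=p.mean(0); ax=(p[0]+p[1]-p[2]-p[3])/2
    print(n,np.round(m,4),"yaw",np.degrees(np.arctan2(ax[1],ax[0])).round(1),"len",np.linalg.norm(ax).round(3),"wid",np.linalg.norm((p[1]+p[3]-p[0]-p[2])/2).round(3))
rect([(447,41),(549,55),(402,340),(503,357)],.046,"bin")
rect([(100,213),(257,192),(116,373),(275,352)],.040,"tray")
rect([(692,68),(726,74),(676,127),(712,135)],.048,"standtop")
rect([(658,262),(735,250),(676,328),(747,313)],.02,"scoop")
print("foot",f([(689,109)],0.003)); print("grip",f([(720,240)],.093)); print("knob",f([(21,273)],.18),"hinge",f([(101,290)],.044))
print("beads",f([(452,191),(449,222),(442,251),(440,281),(498,199),(488,227),(486,259),(482,287)],.014)[:,:2].round(3).tolist())
c2=calibration("scene"); g=lambda L,z: ray(c2,np.array(L)/2.85+[180,160],z)
print("bin2",g([(522,154),(603,199),(325,339),(407,395)],.046)); print("stand2",g([(701,293),(740,259),(769,282),(733,312)],.048).mean(0),"grip2",g([(678,362)],.093))
print("timer",f([(593,424)],.02),"tape",f([(729,445)],.018))
E
```

```text
bin [ 0.549  -0.0386] yaw -9.9 len 0.227 wid 0.076
tray [0.4895 0.1748] yaw 6.6 len 0.119 wid 0.117
standtop [ 0.6168 -0.2079] yaw -16.6 len 0.047 wid 0.026
scoop [ 0.4804 -0.2079] yaw 10.1 len 0.049 wid 0.056
foot [[ 0.62101657 -0.20713445  0.003     ]]
grip [[ 0.50652435 -0.20620626  0.093     ]]
knob [[0.48142396 0.25967937 0.18      ]] hinge [[0.48407491 0.23723977 0.044     ]]
beads [[0.558, -0.022], [0.534, -0.019], [0.512, -0.014], [0.49, -0.012], [0.551, -0.057], [0.53, -0.049], [0.506, -0.047], [0.485, -0.043]]
bin2 [[ 0.66485978 -0.02538341  0.046     ]
 [ 0.65164126 -0.09717608  0.046     ]
 [ 0.44470167  0.01219893  0.046     ]
 [ 0.43202453 -0.05752502  0.046     ]]
stand2 [ 0.61850817 -0.20993379  0.048     ] grip2 [[ 0.50531976 -0.20638156  0.093     ]]
timer [[ 0.3819576  -0.12143751  0.02      ]] tape [[ 0.36528517 -0.22037334  0.018     ]]
```

```bash
cat >> h.py <<'E'
def T(psi,tilt=0.):
    """tool y along yaw psi (deg); tilt (deg) about tool x: + leans the scoop's mouth (-tool y) up"""
    p=np.radians(psi); y=np.array([np.cos(p),np.sin(p),0]); z=np.array([0,0,-1.]); x=np.cross(y,z)
    return R.from_matrix(np.c_[x,y,z])*R.from_euler("x",tilt,degrees=True)
class Plan:
    def __init__(s):
        q=sense(); s.p=np.array(q["position"]); s.R=R.from_rotvec(q["eef_rot"])
        print("t",round(q["time_s"],2),"pos",s.p.round(4),"q",np.round(q["qpos"],2),"w",round(q["width"],3),"F",np.round(q["wrist_force"],1),"gf",round(q["gripper_force"],1))
    def to(s,p,Rt,hand,tag=""):
        p=np.asarray(p,float); rv=np.round((s.R.inv()*Rt).as_rotvec(degrees=True),1); d=np.round(s.R.inv().apply(p-s.p),4)
        n=max(np.linalg.norm(rv)/7.16,np.linalg.norm(d)/.0417)
        print(tag,"row",rv.tolist()+d.tolist()+[hand],"rows>=",round(n,1))
        s.p=s.p+s.R.apply(d); s.R=s.R*R.from_rotvec(rv,degrees=True)
E
python3 - <<'E'
from h import *
P=Plan()
P.to([.35,.40,.31],T(65),100); P.to([.506,-.206,.25],T(10),100)
E
```

```text
t 0.15 pos [0.2426 0.5209 0.2307] q [ 1.12  0.32  1.57 -0.    1.26 -0.02] w 0.999 F [-0.4 -0.4  0.5] gf 0.0
 row [-0.1, 0.0, 0.0, -0.1484, -0.0644, -0.0792, 100] rows>= 4.3
 row [0.0, -0.0, 55.0, -0.3972, -0.4835, 0.0598, 100] rows>= 15.1
```

```bash
python3 - <<'E'
from h import *
P=Plan()
P.to([.35,.40,.31],T(65),100); P.to([.43,.10,.29],T(38),100);P.to([.506,-.206,.25],T(10),100)
E
```

```text
t 0.15 pos [0.2426 0.5209 0.2307] q [ 1.12  0.32  1.57 -0.    1.26 -0.02] w 0.999 F [-0.4 -0.4  0.5] gf 0.0
 row [-0.1, 0.0, 0.0, -0.1484, -0.0644, -0.0792, 100] rows>= 4.3
 row [0.0, -0.0, 27.0, -0.1992, -0.2382, 0.0199, 100] rows>= 7.5
 row [0.0, -0.0, 28.0, -0.2878, -0.1287, 0.0399, 100] rows>= 7.6
```

Request:
apply_moves:
  deltas: [0,0,0,-0.148,-0.064,-0.079,100,0,0,0,-0.148,-0.064,-0.079,100,0,0,0,-0.148,-0.064,-0.079,100,0,0,0,-0.148,-0.064,-0.079,100,0,0,0,-0.148,-0.064,-0.079,100]

```text
time_s: 0.57
position: [0.353, 0.3982, 0.3131]
eef_rot: [0.683, 3.062, 0.004]
wrist_force: [-0.9, 0.6, -0.1]
width: 0.998
gripper_force: 0.0
```

Request:
apply_moves:
  deltas: [0,0,27,-0.2,-0.238,0.02,100,0,0,27,-0.2,-0.238,0.02,100,0,0,27,-0.2,-0.238,0.02,100,0,0,27,-0.2,-0.238,0.02,100,0,0,27,-0.2,-0.238,0.02,100,0,0,27,-0.2,-0.238,0.02,100,0,0,27,-0.2,-0.238,0.02,100,0,0,27,-0.2,-0.238,0.02,100,0,0,27,-0.2,-0.238,0.02,100]

```text
time_s: 1.32
position: [0.431, 0.0974, 0.2896]
eef_rot: [-1.383, -2.82, 0.003]
wrist_force: [-0.1, -0.3, -0.4]
width: 1.001
gripper_force: 0.0
```

Request:
apply_moves:
  deltas: [0,0,28,-0.288,-0.129,0.04,100,0,0,28,-0.288,-0.129,0.04,100,0,0,28,-0.288,-0.129,0.04,100,0,0,28,-0.288,-0.129,0.04,100,0,0,28,-0.288,-0.129,0.04,100,0,0,28,-0.288,-0.129,0.04,100,0,0,28,-0.288,-0.129,0.04,100,0,0,28,-0.288,-0.129,0.04,100,0,0,28,-0.288,-0.129,0.04,100,0,0,28,-0.288,-0.129,0.04,100]

```text
time_s: 2.15
position: [0.5067, -0.2056, 0.2492]
eef_rot: [-2.019, -2.404, -0.001]
wrist_force: [-0.4, -0.0, -0.2]
width: 1.003
gripper_force: 0.0
```

```bash
python3 - <<'E'
from h import *
P=Plan(); print(P.R.as_matrix().round(3).tolist())
c=calibration("wrist"); im=read_camera("wrist")[:,:,::-1].copy()
cv2.imwrite("pics/w1.png",im)
import pickle; pickle.dump(c,open("w1.pkl","wb"))
hsv=cv2.cvtColor(im,cv2.COLOR_BGR2HSV); m=cv2.inRange(hsv,(45,120,40),(85,255,255))
n,l,st,ce=cv2.connectedComponentsWithStats(m); i=1+st[1:,4].argmax(); print(st[i],ce[i], ray(c,ce[i],.116),ray(c,ce[i],.093), proj(c,[[.506,-.206,.116],[.506,-.206,.093],[.6176,-.209,.048]]))
E
```

```text
t 2.15 pos [ 0.5067 -0.2056  0.2492] q [-0.41  0.27  1.6   0.    1.28 -0.58] w 1.003 F [-0.4 -0.  -0.2] gf 0.0
[[-0.173, 0.985, -0.002], [0.985, 0.173, 0.002], [0.002, -0.001, -1.0]]
[316 190  20  47 829] [325.30277443 213.79855247] [[ 0.5063119  -0.19877723  0.116     ]] [[ 0.50744164 -0.20505469  0.093     ]] [[323.02320689 223.78438683]
 [323.14591772 214.69604122]
 [451.81066894 225.5850227 ]]
```

View pics/w1.png

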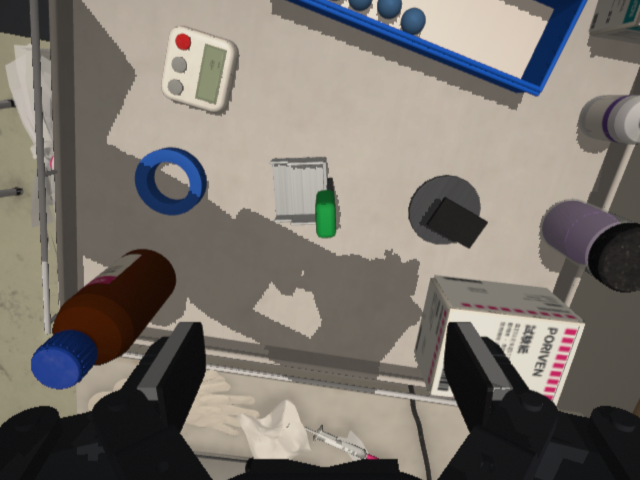

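Request:
apply_moves:
  deltas: [0,0,0,0.0005,0.0005,0.1,100,0,0,0,0.0005,0.0005,0.1,100,0,0,0,0.0005,0.0005,0.13,100,0,0,0,0.0005,0.0005,0.155,100,0,0,0,0.0005,0.0005,0.175,100,0,0,0,0.0005,0.0005,0.175,100,0,0,0,0.0005,0.0005,0.175,40,0,0,0,0.0005,0.0005,0.175,20,0,0,0,0.0005,0.0005,0.175,0,0,0,0,0.0005,0.0005,0.175,0]

```text
time_s: 3.03
position: [0.5081, -0.2053, 0.0772]
eef_rot: [2.016, 2.405, 0.002]
wrist_force: [-0.8, -0.2, -0.7]
width: 0.451
gripper_force: 0.0
```

Request:
apply_moves:
  deltas: [0,0,0,0,0,0,0,0,0,0,0,0,0,0,0,0,0,0,0,0,0,0,0,0,0,0,0,0,0,0,0,0,0,0,0,0,0,0,0,0,0,0]

```text
time_s: 3.53
position: [0.5075, -0.2054, 0.0763]
eef_rot: [2.018, 2.406, 0.001]
wrist_force: [-1.0, -0.6, 6.7]
width: 0.153
gripper_force: 59.2
```

Request:
apply_moves:
  deltas: [0,0,0,0,0,-0.04,0,0,0,0,0,0,-0.08,0,0,0,0,0,0,-0.12,0,0,0,0,0,0,-0.12,0]

```text
time_s: 3.87
position: [0.511, -0.207, 0.2033]
eef_rot: [2.009, 2.396, 0.007]
wrist_force: [1.4, -1.9, 0.0]
width: 0.155
gripper_force: 59.1
```

```bash
python3 - <<'E'
from h import *
P=Plan()
c=calibration("scene"); im=read_camera("scene")[:,:,::-1].copy()
cv2.imwrite("pics/s1.png",cv2.resize(im[150:400,250:550],None,fx=2,fy=2))
c=calibration("wrist"); im=read_camera("wrist")[:,:,::-1].copy()
cv2.imwrite("pics/w2.png",im)
E
```

```text
t 3.87 pos [ 0.511  -0.207   0.2033] q [-0.41  0.29  1.68  0.    1.16 -0.58] w 0.155 F [ 1.4 -1.9  0. ] gf 59.1
```

View pics/w2.png

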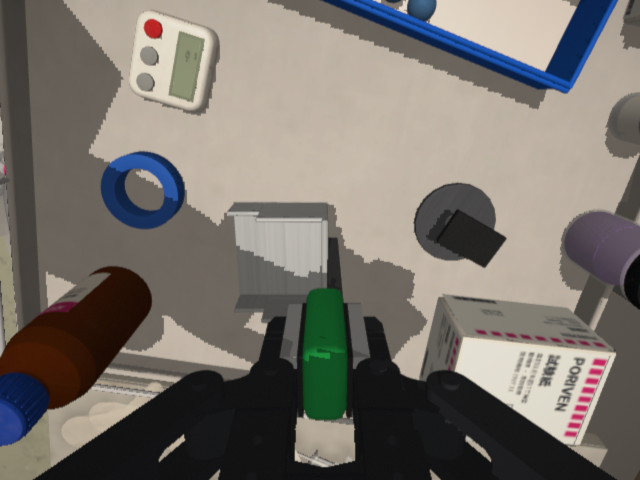

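```bash
cat >> h.py <<'E'
BIN=np.array([.5487,-.040]); BY=-9.8
def binp(bx,by=0,z=0.,c=None):
    a=np.radians(BY); c=BIN if c is None else c
    return np.array([*(c+[bx*np.cos(a)-by*np.sin(a),bx*np.sin(a)+by*np.cos(a)]),z])
ZU=.0765  # pan underside beyond TCP along tool z
E
python3 - <<'E'
from h import *
P=Plan()
P.to([.58,-.13,.2],T(0),0); P.to(binp(.1035,0,.17),T(BY),0)
E
```

```text
t 3.97 pos [ 0.5076 -0.2055  0.1968] q [-0.41  0.3   1.68  0.    1.15 -0.58] w 0.155 F [-0.1 -0.  -0.9] gf 59.1
 row [0.2, 0.1, 10.0, 0.0617, 0.0845, -0.003, 0] rows>= 2.5
 row [-0.0, -0.0, 9.8, 0.0724, 0.0707, 0.03, 0] rows>= 2.5
```

Request:
apply_moves:
  deltas: [0,0,3,0.02,0.028,-0.001,0,0,0,6,0.04,0.056,-0.002,0,0,0,10,0.062,0.0845,-0.003,0,0,0,10,0.062,0.0845,-0.003,0]

```text
time_s: 4.3
position: [0.5821, -0.1251, 0.1959]
eef_rot: [-2.217, -2.222, -0.003]
wrist_force: [0.9, -1.3, -0.2]
width: 0.154
gripper_force: 59.2
```

Request:
apply_moves:
  deltas: [0,0,3,0.024,0.0235,0.01,0,0,0,6,0.048,0.047,0.02,0,0,0,9.8,0.0724,0.0707,0.03,0,0,0,9.8,0.0724,0.0707,0.03,0,0,0,9.8,0.0724,0.0707,0.03,0,0,0,9.8,0.0724,0.0707,0.03,0]

```text
time_s: 4.8
position: [0.6487, -0.0573, 0.1664]
eef_rot: [-2.4, -2.024, 0.005]
wrist_force: [0.6, -0.0, -1.9]
width: 0.158
gripper_force: 59.2
```

```bash
python3 - <<'E'
from h import *
P=Plan()
c=calibration("wrist"); im=read_camera("wrist")[:,:,::-1].copy()
cv2.imwrite("pics/w3raw.png",im)
S=lambda x,y,z: P.p+P.R.apply([y,-.0235-x,ZU-z])
def poly(pts,col,closed=True): cv2.polylines(im,[np.round(proj(c,pts)*8).astype(int)],closed,col,1,cv2.LINE_AA,3)
poly([S(25,0,0)*0+S(.025,.028,0),S(.025,-.028,0),S(-.025,-.028,0),S(-.025,.028,0)],(0,255,255))
for s in(1,-1): poly([S(.025,s*.028,0),S(.025,s*.028,.019),S(-.025,s*.028,.03)],(0,0,255),False)
poly([binp(x,y,.046) for x,y in((.114,.036),(-.114,.036),(-.114,-.036),(.114,-.036))],(0,255,0))
poly([binp(x,y,.046) for x,y in((.11,.032),(-.11,.032),(-.11,-.032),(.11,-.032))],(0,255,0))
poly([binp(x,y,.004) for x,y in((.11,.032),(-.075,.032),(-.075,-.032),(.11,-.032))],(255,0,255))
cv2.imwrite("pics/w3.png",im)
E
```

```text
t 4.8 pos [ 0.6487 -0.0573  0.1664] q [-0.11  0.48  1.47 -0.    1.19  0.06] w 0.158 F [ 0.6 -0.  -1.9] gf 59.2
```

View pics/w3.png

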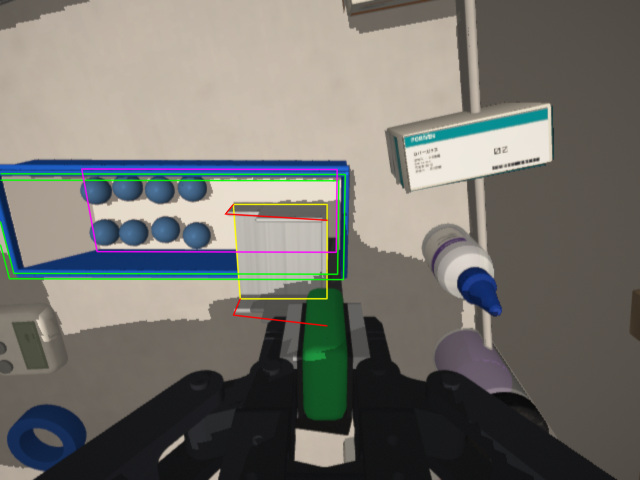

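```bash
python3 - <<'E'
from h import *
im=cv2.imread("pics/w3raw.png"); hsv=cv2.cvtColor(im,cv2.COLOR_BGR2HSV).astype(int)
for col in(30,80,215): 
    print(col,[(r,*hsv[r,col,1:]) for r in list(range(156,184))]); print([(r,*hsv[r,col,1:]) for r in range(248,284)])
for row in(200,240): print(row,[(q,*hsv[row,q,1:]) for q in list(range(0,16))+list(range(330,356))])
c=calibration("wrist"); print("t,pos",sense()["position"])
print(proj(c,[binp(x,y,.046) for x in(.01,-.1) for y in (.036,.032,-.032,-.036)]).round(1).tolist())
print(proj(c,[binp(x,y,.046) for x in(.114,.11) for y in (.02,0,)]).round(1).tolist())
E
```

```text
30 [(156, np.int64(35), np.int64(192)), (157, np.int64(36), np.int64(193)), (158, np.int64(35), np.int64(191)), (159, np.int64(24), np.int64(178)), (160, np.int64(22), np.int64(140)), (161, np.int64(144), np.int64(106)), (162, np.int64(215), np.int64(101)), (163, np.int64(220), np.int64(103)), (164, np.int64(218), np.int64(130)), (165, np.int64(218), np.int64(174)), (166, np.int64(216), np.int64(189)), (167, np.int64(216), np.int64(192)), (168, np.int64(216), np.int64(189)), (169, np.int64(216), np.int64(175)), (170, np.int64(214), np.int64(161)), (171, np.int64(216), np.int64(188)), (172, np.int64(216), np.int64(192)), (173, np.int64(217), np.int64(187)), (174, np.int64(215), np.int64(172)), (175, np.int64(158), np.int64(136)), (176, np.int64(11), np.int64(112)), (177, np.int64(36), np.int64(158)), (178, np.int64(37), np.int64(165)), (179, np.int64(38), np.int64(168)), (180, np.int64(38), np.int64(168)), (181, np.int64(36), np.int64(168)), (182, np.int64(36), np.int64(168)), (183, np.int64(38), np.int64(169))]
[(248, np.int64(36), np.int64(169)), (249, np.int64(38), np.int64(169)), 
[... 8454 characters left out ...]
3, np.int64(215), np.int64(103)), (344, np.int64(216), np.int64(110)), (345, np.int64(218), np.int64(110)), (346, np.int64(215), np.int64(108)), (347, np.int64(172), np.int64(104)), (348, np.int64(14), np.int64(91)), (349, np.int64(30), np.int64(110)), (350, np.int64(32), np.int64(112)), (351, np.int64(34), np.int64(112)), (352, np.int64(32), np.int64(112)), (353, np.int64(32), np.int64(112)), (354, np.int64(32), np.int64(113)), (355, np.int64(32), np.int64(112))]
t,pos [ 0.64883063 -0.0577084   0.16725799]
[[178.4, 173.0], [179.1, 179.3], [189.6, 272.5], [190.2, 277.9], [3.4, 172.9], [5.0, 179.2], [28.1, 272.4], [29.4, 277.7]]
[[343.7, 198.0], [343.2, 227.8], [337.4, 198.0], [337.1, 227.8]]
```

```bash
cat >> h.py <<'E'
BIN=np.array([.5497,-.0388])
def tcp(world,R_,s):
    """TCP that puts scoop point s=(x,y,z) (scoop frame) at world point, tool turned R_"""
    return np.asarray(world)-R_.apply([s[1],-.0235-s[0],ZU-s[2]])
LIP=(.025,0,0); BACK=(-.025,0,0)
E
sed -i 's/s.R=R.from_rotvec(q\["eef_rot"\])/&; open("log.txt","a").write(repr((list(q["qpos"]),list(s.p),list(s.R.as_rotvec())))+"\\n")/' h.py
python3 - <<'E'
from h import *
P=Plan(); t=T(BY,-1.)
P.to(tcp(binp(.054,0,.02),t,LIP),t,0); P.to(tcp(binp(.054,0,.003),t,LIP),t,0)
E
```

```text
t 4.85 pos [ 0.6488 -0.0577  0.1673] q [-0.11  0.48  1.47 -0.    1.19  0.06] w 0.16 F [-0.1  0.2 -0.9] gf 59.2
 row [-1.1, 0.0, 0.0, 0.0018, 0.0004, 0.0699, 0] rows>= 1.7
 row [-0.0, 0.0, 0.0, 0.0, -0.0002, 0.017, 0] rows>= 0.4
```

Request:
apply_moves:
  deltas: [-1,0,0,0.0018,0.0004,0.03,0,-1,0,0,0.0018,0.0004,0.055,0,-1,0,0,0.0018,0.0004,0.07,0,-1,0,0,0.0018,0.0004,0.07,0,-1,0,0,0.0018,0.0004,0.07,0]

```text
time_s: 5.27
position: [0.6498, -0.0562, 0.0982]
eef_rot: [2.394, 2.015, 0.016]
wrist_force: [0.4, 0.2, 0.4]
width: 0.154
gripper_force: 59.2
```

Request:
apply_moves:
  deltas: [0,0,0,0,0,0.005,0,0,0,0,0,0,0.01,0,0,0,0,0,0,0.014,0,0,0,0,0,0,0.017,0,0,0,0,0,0,0.017,0,0,0,0,0,0,0.017,0]

```text
time_s: 5.77
position: [0.6512, -0.0552, 0.0814]
eef_rot: [2.392, 2.016, 0.018]
wrist_force: [0.1, 0.7, -1.0]
width: 0.157
gripper_force: 59.3
```

```bash
python3 - <<'E'
from h import *
P=Plan(); t=T(BY,-1.)
print("lip", P.p+P.R.apply([0,-.0485,ZU]), "want",binp(.054,0,.003), "rot",P.R.as_euler("zyx",degrees=True))
P.to(tcp(binp(.0,0,.003),t,LIP),t,0); P.to(tcp(binp(-.045,0,.003),t,LIP),t,0)
E
```

```text
t 5.77 pos [ 0.6512 -0.0552  0.0814] q [-0.1   0.55  1.59 -0.    0.99  0.07] w 0.157 F [ 0.1  0.7 -1. ] gf 59.3
lip [ 0.60480103 -0.04724037  0.00405746] want [ 0.60291203 -0.04799131  0.003     ] rot [-80.2355369    1.01303139 179.8339047 ]
 row [0.0, -0.0, 0.0, -0.001, -0.0557, 0.0001, 0] rows>= 1.3
 row [0.0, -0.0, 0.0, -0.0, -0.045, -0.0008, 0] rows>= 1.1
```

Request:
apply_moves:
  deltas: [0,0,0,-0.001,0,0.001,0,0,0,0,-0.001,0,0.002,0,0,0,0,-0.001,0,0.002,0,0,0,0,-0.001,-0.006,0.002,0,0,0,0,-0.001,-0.012,0.002,0,0,0,0,-0.001,-0.018,0.002,0,0,0,0,-0.001,-0.024,0.002,0,0,0,0,-0.001,-0.03,0.002,0,0,0,0,-0.001,-0.036,0.002,0,0,0,0,-0.001,-0.042,0.002,0]

```text
time_s: 6.6
position: [0.6121, -0.0495, 0.0813]
eef_rot: [2.388, 2.012, 0.026]
wrist_force: [1.2, 0.3, 9.1]
width: 0.157
gripper_force: 60.6
```

Request:
apply_moves:
  deltas: [0,0,0,0,-0.006,0,0,0,0,0,0,-0.012,0,0,0,0,0,0,-0.018,0,0,0,0,0,0,-0.024,0,0,0,0,0,0,-0.03,0,0,0,0,0,0,-0.036,0,0,0,0,0,0,-0.042,0,0,0,0,0,0,-0.048,0,0,0,0,0,0,-0.053,0,0,0,0,0,0,-0.053,0]

```text
invalid input
```

```bash
cat >> h.py <<'E'
def snap(name,cam="wrist",scale=1,crop=None,beads=False):
    c=calibration(cam); im=read_camera(cam)[:,:,::-1].copy()
    if crop: im=im[crop[1]:crop[3],crop[0]:crop[2]]
    cv2.imwrite(f"pics/{name}.png",cv2.resize(im,None,fx=scale,fy=scale,interpolation=cv2.INTER_CUBIC)); return c,im
E
python3 - <<'E'
from h import *
P=Plan(); l=P.p+P.R.apply([0,-.0485,ZU]); a=np.radians(BY); d=l[:2]-BIN
print("lip bin x,y,z",d@[np.cos(a),np.sin(a)],d@[-np.sin(a),np.cos(a)],l[2])
snap("w4",crop=(0,120,480,480),scale=1.6)
E
```

```text
t 6.6 pos [ 0.6121 -0.0495  0.0813] q [-0.1   0.49  1.69 -0.    0.93  0.07] w 0.157 F [1.2 0.3 9.1] gf 60.6
lip bin x,y,z 0.01675036221556721 0.0001252613010853421 0.0036313396564184586
```

View pics/w4.png

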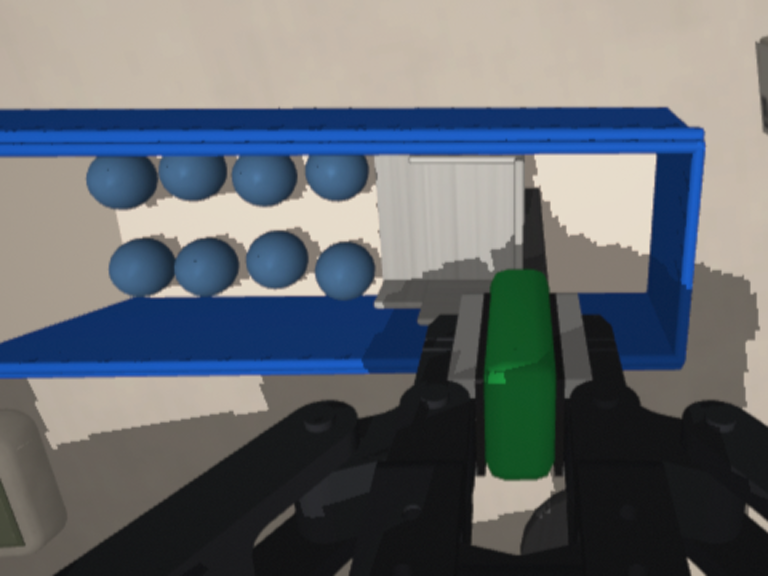

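Request:
apply_moves:
  deltas: [0,0,0,0,-0.005,0,0,0,0,0,0,-0.01,0,0,0,0,0,0,-0.015,0,0,0,0,0,0,-0.02,0,0,0,0,0,0,-0.025,0,0,0,0,0,0,-0.03,0,0,0,0,0,0,-0.035,0,0,0,0,0,0,-0.04,0,0,0,0,0,0,-0.045,0,0,0,0,0,0,-0.05,0,0]

```text
time_s: 7.48
position: [0.5644, -0.0411, 0.0814]
eef_rot: [2.386, 2.01, 0.03]
wrist_force: [2.6, -1.1, 12.8]
width: 0.158
gripper_force: 61.2
```

Request:
apply_moves:
  deltas: [0,0,0,0,-0.004,0,0,0,0,0,0,-0.008,0,0,0,0,0,0,-0.01,0,0,0,0,0,0,-0.01,0,0]

```text
time_s: 7.82
position: [0.5544, -0.0394, 0.0814]
eef_rot: [2.386, 2.011, 0.029]
wrist_force: [2.2, -0.5, 14.6]
width: 0.153
gripper_force: 61.2
```

```bash
cat >> h.py <<'E'
def lipbin(P):
    l=P.p+P.R.apply([0,-.0485,ZU]); a=np.radians(BY); d=l[:2]-BIN
    print("lip bin x,y,z",(d@[np.cos(a),np.sin(a)]).round(4),(d@[-np.sin(a),np.cos(a)]).round(4),l[2].round(4))
E
python3 - <<'E'
from h import *
P=Plan(); lipbin(P)
snap("w5",crop=(0,120,480,480),scale=1.6)
E
```

```text
t 7.82 pos [ 0.5544 -0.0394  0.0814] q [-0.09  0.42  1.84 -0.    0.86  0.08] w 0.153 F [ 2.2 -0.5 14.6] gf 61.2
lip bin x,y,z -0.0416 0.0002 0.0035
```

View pics/w5.png

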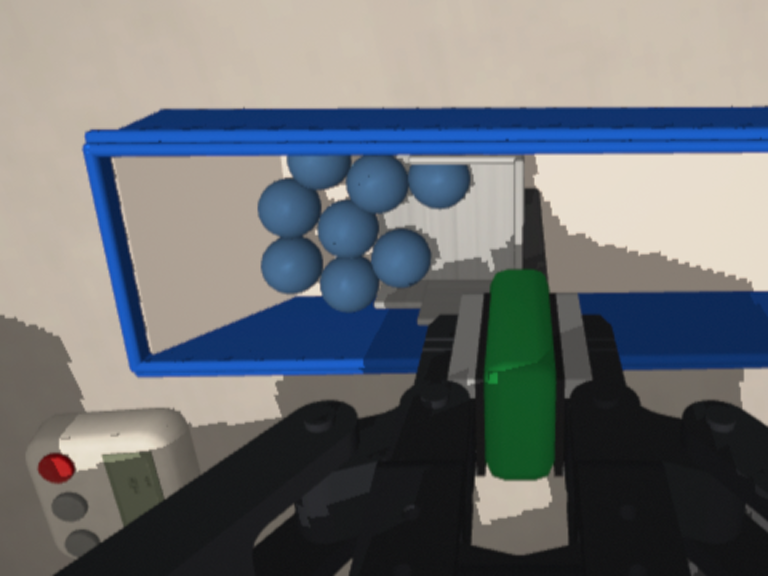

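```bash
cat >> h.py <<'E'
def rows(P,poses,hand=0):
    """poses: list of (pos,R); prints rows of one call relative to P, then moves P to the last"""
    for p,Rt in poses:
        rv=(P.R.inv()*Rt).as_rotvec(degrees=True); d=P.R.inv().apply(np.asarray(p)-P.p)
        print("  ",", ".join(f"{v:g}" for v in [*np.round(rv,1),*np.round(d,4),hand]))
    P.p,P.R=np.asarray(poses[-1][0]),poses[-1][1]; print("--")
E
python3 - <<'E'
from h import *
P=Plan(); lipbin(P)
t=P.R; P.p=P.p+P.R.apply([0,-.0165,0])
s=np.array(P.p); R0=P.R
piv=s+R0.apply([0,0.0015,ZU])   # back bottom edge
rows(P,[(piv-(R0*R.from_euler("x",a,degrees=True)).apply([0,.0015,ZU])+[0,0,.0005*a/3],R0*R.from_euler("x",a,degrees=True)) for a in range(3,31,3)])
E
```

```text
t 7.87 pos [ 0.5545 -0.0394  0.0814] q [-0.09  0.42  1.84 -0.    0.86  0.08] w 0.157 F [ 2.7 -0.3 14.6] gf 61.3
lip bin x,y,z -0.0415 0.0002 0.0035
   3, -0, 0, 0, 0.004, -0.0005, 0
   6, -0, -0, 0, 0.008, -0.0007, 0
   9, 0, -0, 0, 0.012, -0.0008, 0
   12, 0, 0, 0, 0.016, -0.0006, 0
   15, 0, 0, 0, 0.0199, -0.0003, 0
   18, 0, 0, 0, 0.0238, 0.0003, 0
   21, -0, -0, 0, 0.0276, 0.001, 0
   24, -0, 0, 0, 0.0314, 0.002, 0
   27, -0, 0, 0, 0.035, 0.0032, 0
   30, 0, 0, 0, 0.0386, 0.0045, 0
--
```

Request:
apply_moves:
  deltas: [0,0,0,0,-0.004,0,0,0,0,0,0,-0.008,0,0,0,0,0,0,-0.012,0,0,0,0,0,0,-0.0165,0,0,0,0,0,0,-0.0165,0,0,0,0,0,0,-0.0165,0,0]

```text
time_s: 8.37
position: [0.5385, -0.0366, 0.0813]
eef_rot: [2.386, 2.01, 0.03]
wrist_force: [2.7, 0.2, 16.9]
width: 0.154
gripper_force: 61.5
```

Request:
apply_moves:
  deltas: [3,0,0,0,0.004,-0.0015,0,6,0,0,0,0.008,-0.003,0,9,0,0,0,0.012,-0.004,0,12,0,0,0,0.016,-0.004,0,15,0,0,0,0.02,-0.004,0,18,0,0,0,0.0238,-0.0035,0,21,0,0,0,0.0276,-0.003,0,24,0,0,0,0.0314,-0.002,0,27,0,0,0,0.035,-0.001,0,30,0,0,0,0.0386,0,0]

```text
time_s: 9.2
position: [0.5729, -0.0429, 0.0778]
eef_rot: [-2.078, -1.751, 0.454]
wrist_force: [-0.5, -0.2, -1.3]
width: 0.153
gripper_force: 59.2
```

```bash
python3 - <<'E'
from h import *
P=Plan(); lipbin(P)
snap("w6",crop=(0,120,480,480),scale=1.6)
E
```

```text
t 9.2 pos [ 0.5729 -0.0429  0.0778] q [-0.11  0.7   1.4   0.03  1.54  0.05] w 0.153 F [-0.5 -0.2 -1.3] gf 59.2
lip bin x,y,z -0.056 -0.0001 0.0345
```

View pics/w6.png

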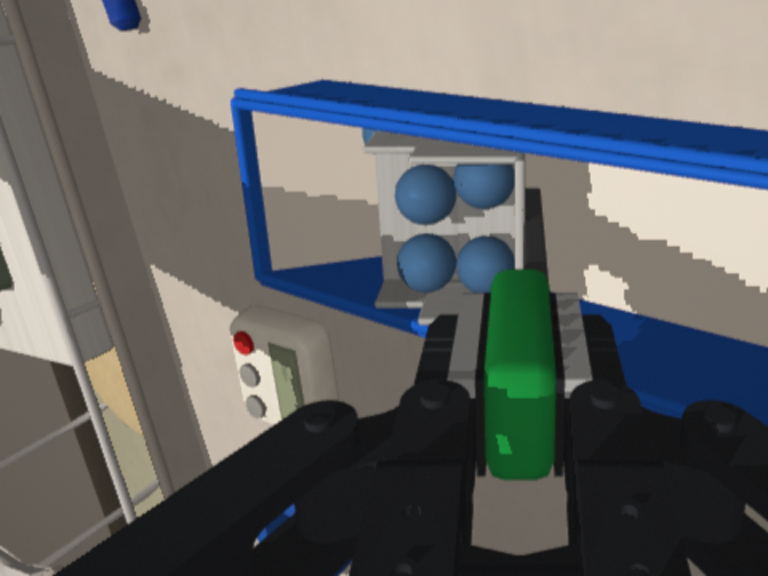

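```bash
cat > kin.py <<'E'
from h import *
from scipy.optimize import least_squares
D=[eval(l,{"np":np,"array":np.array}) for l in open("log.txt")]
def fk(q,k):
    a,L1,L2,e,z0,Lt=k
    R1=R.from_euler("z",q[0]); Ra=R1*R.from_euler("y",q[1]); Rb=Ra*R.from_euler("y",q[2])
    w=R1.apply([a,0,z0])+Ra.apply([0,0,L1])+Rb.apply([e,0,L2])
    Rt=Rb*R.from_euler("z",q[3])*R.from_euler("y",q[4])*R.from_euler("z",q[5])
    return w+Rt.apply([0,0,Lt]),Rt
C=None
def fit():
    global C
    f=lambda k: np.concatenate([fk(q,k)[0]-p for q,p,_ in D]+[[1e-3*(k[3]),1e-3*(k[0])]])
    s=least_squares(f,[0,.4,.4,0,.2,.2])
    C=(R.concatenate([fk(q,s.x)[1].inv()*R.from_rotvec(r) for q,_,r in D])).mean()
    print("k",s.x.round(3),"rms",np.sqrt(np.mean(s.fun**2)),"C",C.as_euler("zyx",degrees=True).round(1), "roterr",max((fk(q,s.x)[1]*C*R.from_rotvec(r).inv()).magnitude() for q,_,r in D))
    return s.x
LO=np.array([-3.11,-.84,.21,-1.34,.05,-2.56]);HI=np.array([3.11,2.01,2.61,4.49,2.63,2.56])
def ik(p,Rt,k,q0):
    def f(q):
        a,b=fk(q,k); return np.r_[(a-p)*5,((b*C).inv()*Rt).as_rotvec()]
    s=least_squares(f,np.clip(q0,LO+.01,HI-.01),bounds=(LO,HI)); return s.x,np.abs(s.fun).max()
E
python3 - <<'E'
from kin import *
k=fit(); q0=np.array(D[-1][0]); tray=np.array([.4895,.1748])
for psi in(0,20,40,60,90):
    q=q0
    for z in(.075,.11):
      for tl in (-45,-60,-75):
        t=T(psi,tl); lip=[*tray,z]; q,e=ik(tcp(lip,t,LIP),t,k,q); print(psi,z,tl,q.round(2),e.round(4))
E
```

```text
k [-0.004  0.599  0.417  0.024  0.137  0.322] rms 0.006294378202624704 C [90. -0.  0.] roterr 1.1688793832154644e-15
0 0.075 -45 [ 0.62  0.09  2.32 -1.34  0.42  1.81] 0.0515
0 0.075 -60 [ 0.79  0.09  2.34 -1.34  0.63  1.96] 0.2571
0 0.075 -75 [ 1.13  0.3   2.37 -1.34  1.09  2.44] 0.3557
0 0.11 -45 [ 0.63  0.04  2.31 -1.33  0.44  1.78] 0.0
0 0.11 -60 [ 0.78  0.03  2.33 -1.34  0.63  1.91] 0.2121
0 0.11 -75 [ 1.09  0.17  2.36 -1.34  1.03  2.29] 0.3149
20 0.075 -45 [ 0.3   0.06  2.4   2.53  0.1  -2.56] 0.0251
20 0.075 -60 [ 0.13  0.07  2.54  2.4   0.46 -2.56] 0.1349
20 0.075 -75 [-0.01  0.1   2.61  2.3   0.68 -2.56] 0.3146
20 0.11 -45 [ 0.32 -0.01  2.34  0.76  0.05 -0.79] 0.0136
20 0.11 -60 [ 0.16 -0.    2.52  2.43  0.4  -2.56] 0.1001
20 0.11 -75 [-0.01  0.03  2.61  2.32  0.67 -2.56] 0.2555
40 0.075 -45 [ 0.05  0.11  2.36  1.57  0.44 -2.07] 0.0
40 0.075 -60 [-0.13  0.18  2.51  1.91  0.75 -2.56] 0.0683
40 0.075 -75 [-0.29  0.24  2.53  1.81  0.94 -2.56] 0.2444
40 0.11 -45 [ 0.05  0.04  2.31  1.32  0.46 -1.78] 0.0
40 0.11 -60 [-0.13  0.11  2.51  1.93  0.75 -2.56] 0.0163
40 0.11 -75 [-0.3   0.18  2.54  1.83  0.97 -2.56] 0.1893
60 0.075 -45 [-0.11  0.2   2.23  1.21  0.76 -2.11] 0.0
60 0.075 -60 [-0.3   0.31  2.35  1.48  1.   -2.56] 0.0213
60 0.075 -75 [-0.41  0.42  2.33  1.42  1.18 -2.56] 0.1634
60 0.11 -45 [-0.11  0.14  2.18  1.11  0.81 -1.97] 0.0
60 0.11 -60 [-0.3   0.25  2.33  1.45  1.02 -2.49] 0.0
60 0.11 -75 [-0.42  0.36  2.34  1.43  1.21 -2.56] 0.1214
90 0.075 -45 [-0.15  0.36  1.97  0.88  1.15 -2.24] 0.0
90 0.075 -60 [-0.29  0.49  2.    1.03  1.32 -2.51] 0.0
90 0.075 -75 [-0.36  0.64  1.97  1.07  1.5  -2.56] 0.0825
90 0.11 -45 [-0.15  0.32  1.93  0.85  1.2  -2.17] 0.0
90 0.11 -60 [-0.29  0.44  1.97  1.01  1.36 -2.43] 0.0
90 0.11 -75 [-0.37  0.59  1.98  1.09  1.53 -2.56] 0.0467
```

```bash
cat >> h.py <<'E'
def traycheck():
    """shift (world m, yaw deg) of the tray against the first top picture"""
    a=cv2.imread("pics/top0.png"); b=read_camera("top")[:,:,::-1].copy(); cv2.imwrite("pics/top_last.png",b)
    x0,y0,x1,y1=215,220,305,310
    A=cv2.cvtColor(a,cv2.COLOR_BGR2GRAY)[y0:y1,x0:x1].astype(np.float32); B=cv2.cvtColor(b,cv2.COLOR_BGR2GRAY).astype(np.float32)
    best=(-1,)
    big=B[180:350,185:345]; tpl=cv2.cvtColor(a,cv2.COLOR_BGR2GRAY).astype(np.float32)[236:294,229:288]
    r=cv2.matchTemplate(big,tpl,cv2.TM_CCOEFF_NORMED); _,v,_,m=cv2.minMaxLoc(r)
    W=np.float32([[1,0,m[0]+185-229],[0,1,m[1]+180-236]])
    full=cv2.cvtColor(a,cv2.COLOR_BGR2GRAY).astype(np.float32); M=np.zeros(full.shape,np.uint8); M[238:294,231:288]=255
    # warp maps template coords (first picture) to the new picture
    try: cc,W=cv2.findTransformECC(full,B,W,cv2.MOTION_EUCLIDEAN,(3,60,1e-5),M,5)
    except cv2.error: cc=-1
    c=calibration("top"); ctr=np.array([.4895,.1748,.04]); u0=proj(c,ctr); u1=u0@W[:,:2].T+W[:,2]
    d=(ray(c,u1,.04)-ray(c,u0,.04))[0,:2]; yaw=-np.degrees(np.arctan2(W[1,0],W[0,0]))
    print("tray match",round(float(v),3),"ecc",round(float(cc),3),"shift",d.round(4),"yaw",yaw.round(1)); return d,yaw
E
python3 - <<'E'
from kin import *
traycheck(); k=fit(); P=Plan(); q=np.array(D[-1][0])
t0=T(BY,29); o=P.p+P.R.apply([0,-.0235,ZU]); print("origin",o)
O=(0,0,0)
for n,w,psi,tl,s in [("lift",o+[0,0,.085],BY,29,O),("m1",[.53,.02,.11],15,29,O),("m2",[.50,.10,.11],45,29,O),("over",[.492,.195,.115],75,29,O),("dump0",[.489,.187,.07],75,0,LIP),("dump",[.489,.187,.065],75,-40,LIP)]:
    t=T(psi,tl); p=tcp(w,t,s); q,e=ik(p,t,k,q); print(n,q.round(2),e.round(4),"tcp",p.round(3)); P.to(p,t,0)
E
```

```text
tray match 0.365 ecc -1.0 shift [-0.0227  0.0806] yaw 38.4
k [-0.004  0.599  0.417  0.024  0.137  0.322] rms 0.006294378202624704 C [90. -0.  0.] roterr 1.1688793832154644e-15
t 9.3 pos [ 0.5736 -0.0431  0.076 ] q [-0.11  0.71  1.4   0.03  1.54  0.05] w 0.154 F [ 0.  -1.1 -1. ] gf 59.2
origin [ 0.51679015 -0.03329617  0.02052394]
lift [-0.1   0.64  1.31  0.04  1.7   0.07] 0.0 tcp [ 0.574 -0.043  0.161]
 row [0.0, 0.0, 0.0, -0.0, -0.0412, -0.0743, 0] rows>= 2.0
m1 [ 0.1   0.65  1.28 -0.08  1.72 -0.15] 0.0 tcp [0.586 0.035 0.166]
 row [0.0, -12.0, -21.7, 0.0789, -0.0033, -0.0033, 0] rows>= 3.5
m2 [ 0.37  0.58  1.4  -0.2   1.62 -0.38] 0.0 tcp [0.541 0.141 0.166]
 row [0.0, -14.5, -26.2, 0.1139, -0.014, 0.0077, 0] rows>= 4.2
over [ 0.63  0.55  1.45 -0.31  1.55 -0.61] 0.0 tcp [0.507 0.251 0.171]
 row [0.0, -14.6, -26.3, 0.1017, 0.0446, -0.0303, 0] rows>= 4.2
dump0 [ 0.44  0.36  1.74 -0.    1.05 -0.87] 0.0 tcp [0.502 0.234 0.147]
 row [-29.0, 0.0, 0.0, 0.0008, -0.0038, 0.0296, 0] rows>= 4.1
dump [-0.06  0.27  2.09  0.95  0.88 -2.04] 0.0 tcp [0.486 0.175 0.155]
 row [-40.0, -0.0, 0.0, 0.0001, -0.0605, -0.0083, 0] rows>= 5.6
```

```bash
python3 - <<'E'
import cv2
im=cv2.imread("pics/top_last.png"); cv2.imwrite("pics/v1.png",cv2.resize(im[160:380,180:470],None,fx=2.7,fy=2.7,interpolation=cv2.INTER_CUBIC))
E
```

```text
(no output)
```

View pics/v1.png

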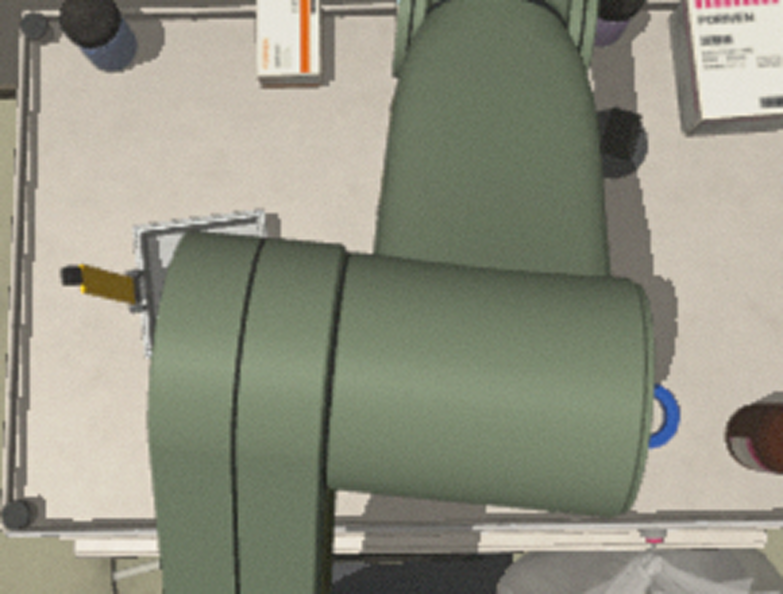

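```bash
cat >> h.py <<'E'
def yellow(im,box=(180,220,330,330)):
    x0,y0,x1,y1=box; h=cv2.cvtColor(im[y0:y1,x0:x1],cv2.COLOR_BGR2HSV); m=cv2.inRange(h,(15,140,60),(32,255,255))
    y,x=np.nonzero(m); p=np.c_[x+x0,y+y0].astype(float); 
    if len(p)<10: return None
    d=p-p.mean(0); v=np.linalg.svd(d,full_matrices=False)[2][0]; return len(p),p.mean(0).round(2),np.degrees(np.arctan(v[1]/v[0])).round(1)
E
sed -i 's/^import numpy as np, cv2/&, sys/' h.py
python3 - <<'E'
from kin import *
print(yellow(cv2.imread("pics/top0.png")),yellow(cv2.imread("pics/top_last.png")))
k=fit(); P=Plan(); q=np.array(D[-1][0]); TR=np.array([.4895,.1748]); ty=np.radians(6.6)
tr=lambda x,y,z: np.array([*(TR+[x*np.cos(ty)-y*np.sin(ty),x*np.sin(ty)+y*np.cos(ty)]),z])
o=P.p+P.R.apply([0,-.0235,ZU])
O=(0,0,0)
for n,w,psi,tl,s in [("lift",o+[0,0,.09],BY,25,O),("m1",[.53,.04,.11],5,18,O),("over",tr(.027,-.015,.075),18,12,LIP),("low",tr(.027,-.015,.062),18,8,LIP),("d0",tr(.027,-.015,.055),18,0,LIP),("d1",tr(.027,-.015,.055),18,-14,LIP),("d2",tr(.022,-.015,.055),18,-28,LIP),("d3",tr(.022,-.015,.065),18,-35,LIP)]:
    t=T(psi,tl); p=tcp(w,t,s); q,e=ik(p,t,k,q); print(n,q.round(2),e.round(4),"tcp",p.round(3)); P.to(p,t,0)
E
```

```text
(172, array([218.99, 264.76]), np.float64(19.2)) (172, array([218.95, 264.83]), np.float64(18.7))
k [-0.008  0.605  0.418  0.023  0.135  0.325] rms 0.0063296106547925364 C [90. -0.  0.] roterr 1.0955440023473593e-15
t 9.3 pos [ 0.5736 -0.0431  0.076 ] q [-0.11  0.71  1.4   0.03  1.54  0.05] w 0.154 F [ 0.  -1.1 -1. ] gf 59.2
lift [-0.09  0.59  1.36  0.03  1.63  0.07] 0.0 tcp [ 0.57  -0.042  0.17 ]
 row [-4.0, 0.0, 0.0, -0.0, -0.049, -0.0802, 0] rows>= 2.3
m1 [ 0.08  0.53  1.41 -0.    1.52 -0.01] 0.0 tcp [0.576 0.044 0.175]
 row [-7.0, -5.4, -13.8, 0.0862, -0.0102, -0.0014, 0] rows>= 2.3
over [ 0.31  0.54  1.46 -0.    1.35 -0.01] 0.0 tcp [0.578 0.183 0.14 ]
 row [-5.9, -3.4, -12.5, 0.1378, 0.025, 0.0296, 0] rows>= 3.4
low [ 0.31  0.51  1.54 -0.    1.24 -0.01] 0.0 tcp [0.574 0.181 0.131]
 row [-4.0, 0.0, -0.0, -0.0, -0.0028, 0.0095, 0] rows>= 0.6
d0 [ 0.31  0.42  1.67 -0.    1.05 -0.01] 0.0 tcp [0.564 0.178 0.132]
 row [-8.0, 0.0, -0.0, -0.0, -0.0101, 0.0009, 0] rows>= 1.1
d1 [ 0.3   0.29  1.89  0.    0.72 -0.01] 0.0 tcp [0.545 0.172 0.141]
 row [-14.0, 0.0, -0.0, -0.0, -0.02, -0.0094, 0] rows>= 2.0
d2 [ 0.3   0.18  2.13  0.01  0.35 -0.02] 0.0 tcp [0.52  0.165 0.145]
 row [-14.0, 0.0, -0.0, 0.001, -0.0247, -0.0107, 0] rows>= 2.0
d3 [ 0.3   0.13  2.23  0.04  0.17 -0.05] 0.0 tcp [0.509 0.161 0.155]
 row [-7.0, 0.0, -0.0, -0.0001, -0.005, -0.0141, 0] rows>= 1.0
```

Request:
apply_moves:
  deltas: [-0.5,0,0,0,-0.007,-0.012,0,-1.5,0,0,0,-0.02,-0.032,0,-2.5,0,0,0,-0.033,-0.055,0,-3.5,0,0,0,-0.044,-0.072,0,-4,0,0,0,-0.049,-0.08,0,-4,0,0,0,-0.049,-0.08,0]

```text
time_s: 9.8
position: [0.5684, -0.042, 0.1757]
eef_rot: [-2.131, -1.796, 0.39]
wrist_force: [-0.1, -0.0, -0.6]
width: 0.156
gripper_force: 59.3
```

Request:
apply_moves:
  deltas: [-0.6,-0.5,-1.2,0.0075,-0.001,0,0,-1.7,-1.3,-3.4,0.0215,-0.0025,-0.0003,0,-3,-2.4,-6,0.0375,-0.0045,-0.0006,0,-4.5,-3.4,-8.8,0.055,-0.0065,-0.001,0,-5.8,-4.5,-11.4,0.0715,-0.0085,-0.0012,0,-6.6,-5.1,-13,0.0815,-0.0096,-0.0013,0,-7,-5.4,-13.8,0.0862,-0.0102,-0.0014,0,-7,-5.4,-13.8,0.0862,-0.0102,-0.0014,0]

```text
time_s: 10.47
position: [0.5736, 0.0456, 0.1766]
eef_rot: [-1.962, -2.148, 0.34]
wrist_force: [-0.2, -0.3, -0.4]
width: 0.159
gripper_force: 59.2
```

Request:
apply_moves:
  deltas: [-0.3,-0.2,-0.7,0.008,0.0015,0.0017,0,-1,-0.6,-2,0.022,0.004,0.0047,0,-1.7,-1,-3.7,0.0405,0.0073,0.0087,0,-2.6,-1.5,-5.5,0.061,0.011,0.013,0,-3.5,-2,-7.4,0.082,0.0149,0.0176,0,-4.4,-2.5,-9.3,0.102,0.0185,0.022,0,-5.1,-3,-10.9,0.12,0.0218,0.0258,0,-5.7,-3.3,-12,0.1325,0.024,0.0285,0,-5.9,-3.4,-12.5,0.138,0.025,0.0296,0,-5.9,-3.4,-12.5,0.138,0.025,0.0296,0]

```text
time_s: 11.3
position: [0.5762, 0.1842, 0.1408]
eef_rot: [-1.766, -2.434, 0.258]
wrist_force: [-0.6, -0.8, -0.9]
width: 0.157
gripper_force: 59.2
```

```bash
cat >> h.py <<'E'
def beads(im,amin=120):
    h=cv2.cvtColor(im,cv2.COLOR_BGR2HSV); m=cv2.inRange(h,(95,70,30),(115,185,200)); m=cv2.morphologyEx(m,cv2.MORPH_OPEN,np.ones((3,3)))
    n,l,st,ce=cv2.connectedComponentsWithStats(m); return [(int(s[4]),*ce_.round(0).astype(int).tolist()) for s,ce_ in zip(st[1:],ce[1:]) if s[4]>amin]
E
python3 - <<'E'
from h import *
for f in ("w6","w5","top0"): print(f,beads(cv2.imread(f"pics/{f}.png"),30))
P=Plan(); print("lip",P.p+P.R.apply([0,-.0485,ZU]))
c,im=snap("w7"); print(beads(im)); print(yellow(snap("t7","top")[1]))
E
```

```text
w6 [(81, 110, 3), (81, 114, 20), (123, 368, 133), (5008, 451, 190), (4919, 452, 263), (100, 343, 567)]
w5 [(20329, 351, 225)]
top0 [(122, 348, 196), (35, 335, 237), (33, 334, 246), (32, 332, 255), (31, 346, 257), (32, 332, 264), (32, 344, 266), (307, 419, 313), (192, 481, 323), (90, 297, 330)]
t 11.3 pos [0.5762 0.1842 0.1408] q [ 0.29  0.54  1.46 -0.    1.35 -0.02] w 0.157 F [-0.6 -0.8 -0.9] gf 59.2
lip [0.51594926 0.16448637 0.07618905]
[(332, 36, 226), (3898, 284, 264)]
None
```

Request:
apply_moves:
  deltas: [-2,0,0,0,-0.0014,0.005,0,-4,0,0,0,-0.0028,0.0095,0,-6,0,0,0,-0.0053,0.0098,0,-8,0,0,0,-0.008,0.01,0,-10,0,0,0,-0.0103,0.0102,0,-12,0,0,0,-0.0129,0.0104,0]

```text
time_s: 11.9
position: [0.5629, 0.1772, 0.1344]
eef_rot: [1.848, 2.539, 0.001]
wrist_force: [0.1, -0.7, -1.4]
width: 0.159
gripper_force: 59.2
```

Request:
apply_moves:
  deltas: [-1.5,0,0,0,-0.002,-0.001,0,-3,0,0,0,-0.004,-0.002,0,-4.5,0,0,0,-0.006,-0.003,0,-6,0,0,0,-0.008,-0.004,0,-7.5,0,0,0,-0.0105,-0.005,0,-9,0,0,0,-0.0125,-0.006,0,-10.5,0,0,0,-0.0145,-0.007,0,-12,0,0,0,-0.017,-0.008,0,-14,0,0,0,-0.02,-0.0094,0,-14,0,0,0,-0.02,-0.0094,0]

```text
time_s: 12.73
position: [0.542, 0.1706, 0.1435]
eef_rot: [1.756, 2.413, 0.293]
wrist_force: [-0.5, -1.0, -1.3]
width: 0.155
gripper_force: 59.3
```

Request:
apply_moves:
  deltas: [-2,0,0,0,-0.0035,-0.0015,0,-4,0,0,0,-0.007,-0.003,0,-6,0,0,0,-0.0105,-0.0045,0,-8,0,0,0,-0.014,-0.006,0,-10,0,0,0,-0.0175,-0.0075,0,-12,0,0,0,-0.021,-0.009,0,-14,0,0,0,-0.0247,-0.0107,0,-14,0,0,0,-0.0247,-0.0107,0,-14,0,0,0,-0.0247,-0.0107,0,-14,0,0,0,-0.0247,-0.0107,0]

```text
time_s: 13.57
position: [0.5195, 0.1641, 0.1484]
eef_rot: [1.646, 2.264, 0.564]
wrist_force: [-0.4, 1.0, -1.1]
width: 0.152
gripper_force: 59.3
```

```bash
python3 - <<'E'
from h import *
P=Plan(); print("lip",P.p+P.R.apply([0,-.0485,ZU]))
c,im=snap("w8"); print(beads(im)); print(yellow(snap("t8","top")[1])); print(beads(snap("s8","scene")[1],40))
E
```

```text
t 13.57 pos [0.5195 0.1641 0.1484] q [ 0.27  0.17  2.12  0.05  0.36 -0.08] w 0.152 F [-0.4  1.  -1.1] gf 59.3
lip [0.5129401  0.16193336 0.05810814]
[(956, 176, 140), (1005, 103, 241), (747, 204, 239), (882, 135, 270)]
(174, array([219.17, 264.86]), np.float64(19.3))
[(60, 224, 241), (56, 253, 242), (141, 326, 277), (77, 313, 276), (180, 233, 321), (800, 389, 379), (435, 462, 378)]
```

View pics/w8.png

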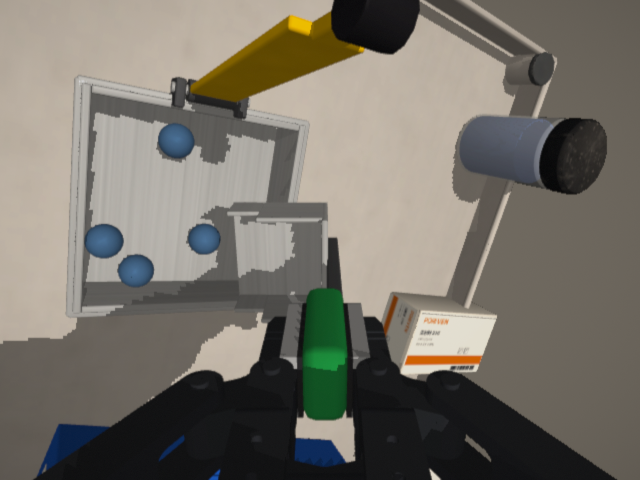

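```bash
cat >> h.py <<'E'
LT=lambda P,w,psi,tl,s=LIP,n="": P.to(tcp(w,T(psi,tl),s),T(psi,tl),0,n)
E
python3 - <<'E'
from h import *
P=Plan(); 
LT(P,[.52,.162,.085],18,0); LT(P,[.56,.06,.10],4,0); LT(P,binp(.052,0,.075),BY,-1)
E
```

```text
t 13.72 pos [0.5193 0.1643 0.1481] q [ 0.27  0.17  2.13  0.05  0.36 -0.08] w 0.155 F [-0.   0.4 -1.3] gf 59.3
 row [28.0, 0.0, -0.0, -0.0024, 0.0491, 0.0109, 0] rows>= 3.9
 row [-0.0, 0.0, 14.0, -0.1211, 0.0051, -0.0149, 0] rows>= 2.9
 row [-1.0, -0.1, 13.8, -0.1215, 0.0307, 0.0242, 0] rows>= 3.1
```

Request:
apply_moves:
  deltas: [7,0,0,0,0.012,-0.003,0,14,0,0,-0.001,0.024,-0.004,0,21,0,0,-0.0015,0.037,0.002,0,28,0,0,-0.0024,0.0491,0.0109,0,28,0,0,-0.0024,0.0491,0.0109,0,28,0,0,-0.0024,0.0491,0.0109,0]

```text
time_s: 14.22
position: [0.5684, 0.1778, 0.16]
eef_rot: [1.847, 2.541, -0.001]
wrist_force: [0.4, 0.8, -2.3]
width: 0.154
gripper_force: 59.6
```

Request:
apply_moves:
  deltas: [0,0,4,-0.035,0.0015,-0.006,0,0,0,9,-0.075,0.003,-0.01,0,0,0,14,-0.121,0.005,-0.015,0,0,0,14,-0.121,0.005,-0.015,0]

```text
time_s: 14.55
position: [0.6089, 0.0577, 0.1771]
eef_rot: [2.147, 2.287, -0.001]
wrist_force: [-0.3, 0.7, -0.4]
width: 0.154
gripper_force: 59.6
```

Request:
apply_moves:
  deltas: [0,0,4,-0.035,0.009,0.007,0,-0.5,0,9,-0.075,0.02,0.015,0,-1,0,13.8,-0.12,0.0307,0.0242,0,-1,0,13.8,-0.1215,0.0307,0.0242,0,-1,0,13.8,-0.1215,0.0307,0.0242,0,-1,0,13.8,-0.1215,0.0307,0.0242,0,-1,0,13.8,-0.1215,0.0307,0.0242,0]

```text
time_s: 15.13
position: [0.6458, -0.0542, 0.1525]
eef_rot: [2.393, 2.018, 0.02]
wrist_force: [-0.3, 0.3, -0.6]
width: 0.155
gripper_force: 59.6
```

```bash
python3 - <<'E'
from h import *
P=Plan(); lipbin(P)
c,im=snap("w9"); b=beads(im); print(b)
a=np.radians(BY)
for s,x,y in b:
    d=ray(c,(x,y),.014)[0,:2]-BIN; print(s,(d@[np.cos(a),np.sin(a)]).round(3),(d@[-np.sin(a),np.cos(a)]).round(3))
LT(P,binp(.052,0,.02),BY,-1); LT(P,binp(.052,0,.0015),BY,-1)
E
```

```text
t 15.13 pos [ 0.6458 -0.0542  0.1525] q [-0.1   0.48  1.52  0.    1.13  0.07] w 0.155 F [-0.3  0.3 -0.6] gf 59.6
lip bin x,y,z 0.0501 0.0013 0.0752
[(543, 76, 194), (2012, 105, 227)]
543 -0.067 0.021
2012 -0.052 -0.002
 row [-0.0, -0.1, 0.1, -0.0013, 0.0009, 0.0552, 0] rows>= 1.3
 row [-0.0, -0.0, -0.0, -0.0, -0.0003, 0.0185, 0] rows>= 0.4
```

Request:
apply_moves:
  deltas: [0,0,0,-0.0005,0,0.02,0,0,0,0,-0.0013,0.001,0.045,0,0,0,0,-0.0013,0.001,0.056,0,0,0,0,-0.0013,0.001,0.062,0,0,0,0,-0.0013,0.001,0.068,0,0,0,0,-0.0013,0.001,0.0725,0,0,0,0,-0.0013,0.001,0.0725,0]

```text
time_s: 15.77
position: [0.6495, -0.0569, 0.081]
eef_rot: [2.392, 2.015, 0.022]
wrist_force: [0.0, -0.3, -0.9]
width: 0.154
gripper_force: 59.6
```

Request:
apply_moves:
  deltas: [0,0,0,0,-0.004,0,0,0,0,0,0,-0.012,0,0,0,0,0,0,-0.02,0,0,0,0,0,0,-0.028,0,0,0,0,0,0,-0.036,0,0,0,0,0,0,-0.044,0,0,0,0,0,0,-0.051,0,0,0,0,0,0,-0.058,0,0,0,0,0,0,-0.064,0,0,0,0,0,0,-0.07,0,0]

```text
time_s: 16.6
position: [0.5808, -0.0455, 0.081]
eef_rot: [2.391, 2.013, 0.026]
wrist_force: [2.8, -0.8, 10.0]
width: 0.155
gripper_force: 60.8
```

Request:
apply_moves:
  deltas: [0,0,0,0,-0.005,0,0,0,0,0,0,-0.01,0,0,0,0,0,0,-0.015,0,0,0,0,0,0,-0.02,0,0,0,0,0,0,-0.025,0,0,0,0,0,0,-0.03,0,0,0,0,0,0,-0.034,0,0,0,0,0,0,-0.038,0,0,0,0,0,0,-0.041,0,0,0,0,0,0,-0.041,0,0]

```text
time_s: 17.43
position: [0.5411, -0.0385, 0.081]
eef_rot: [2.39, 2.012, 0.028]
wrist_force: [2.2, -0.6, 13.1]
width: 0.155
gripper_force: 61.3
```

```bash
cat >> h.py <<'E'
def binbeads(c,im):
    a=np.radians(BY)
    for s,x,y in beads(im):
        d=ray(c,(x,y),.014)[0,:2]-BIN; print(s,(x,y),(d@[np.cos(a),np.sin(a)]).round(3),(d@[-np.sin(a),np.cos(a)]).round(3))
E
python3 - <<'E'
from h import *
P=Plan(); lipbin(P)
c,im=snap("w10"); binbeads(c,im)
E
```

```text
t 17.43 pos [ 0.5411 -0.0385  0.081 ] q [-0.09  0.4   1.87  0.    0.85  0.08] w 0.155 F [ 2.2 -0.6 13.1] gf 61.3
lip bin x,y,z -0.0551 -0.001 0.0033
734 (208, 224) -0.067 0.019
3165 (226, 264) -0.059 -0.003
```

Request:
apply_moves:
  deltas: [0,0,0,0,-0.003,0,0,0,0,0,0,-0.006,0,0,0,0,0,0,-0.009,0,0,0,0,0,0,-0.012,0,0,0,0,0,0,-0.014,0,0,0,0,0,0,-0.016,0,0,0,0,0,0,-0.018,0,0,0,0,0,0,-0.018,0,0]

```text
time_s: 18.15
position: [0.5244, -0.0356, 0.0811]
eef_rot: [2.388, 2.011, 0.03]
wrist_force: [3.5, -0.1, 14.6]
width: 0.152
gripper_force: 61.5
```

```bash
python3 - <<'E'
from h import *
P=Plan(); lipbin(P)
c,im=snap("w11",crop=(0,120,480,480),scale=1.6); binbeads(c,cv2.copyMakeBorder(im,120,0,0,0,cv2.BORDER_CONSTANT))
E
```

```text
t 18.15 pos [ 0.5244 -0.0356  0.0811] q [-0.09  0.38  1.91  0.    0.83  0.08] w 0.152 F [ 3.5 -0.1 14.6] gf 61.5
lip bin x,y,z -0.0718 -0.0009 0.0033
4316 (236, 257) -0.07 0.001
```

View pics/w11.png

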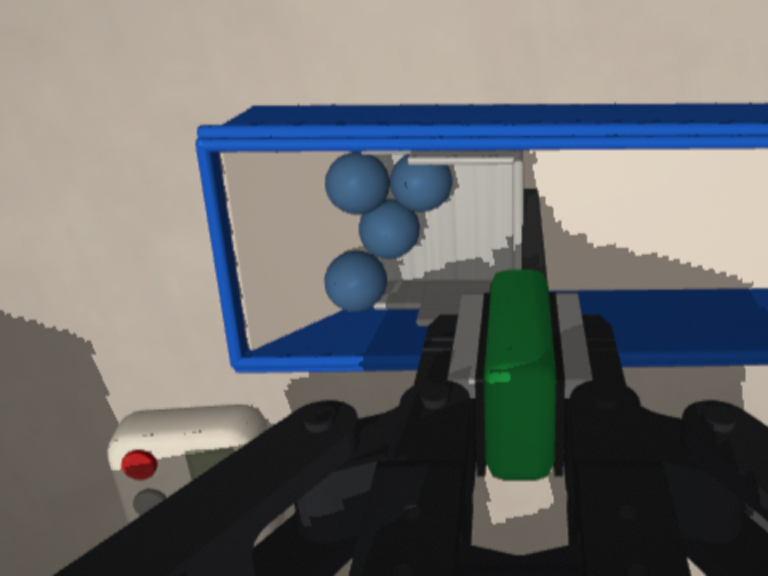

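```bash
python3 - <<'E'
from h import *
P=Plan(); z0=.0033
def pose(h):
    th=np.degrees(np.arcsin(h/.05))*.97-1; t=T(BY,th)
    return tcp(binp(-.0765-h/np.tan(np.radians(48)),-.0005,z0+h+min(h*.5,.0025)),t,LIP),t
hs=[0,0,.001,.0025,.004,.0055,.007,.0085,.010,.0115]
rows(P,[pose(h) for h in hs])
rows(P,[pose(h) for h in np.linspace(.0135,.031,10)])
E
```

```text
t 18.2 pos [ 0.5245 -0.0355  0.0811] q [-0.09  0.38  1.91  0.    0.83  0.08] w 0.154 F [ 2.6 -0.4 14.9] gf 61.6
   0.5, -0.1, -0, 0.0006, -0.0039, 0.0003, 0
   0.5, -0.1, -0, 0.0006, -0.0039, 0.0003, 0
   1.7, -0.1, -0, 0.0006, -0.0033, -0.0002, 0
   3.3, -0.1, -0, 0.0006, -0.0024, -0.001, 0
   5, -0.1, -0, 0.0006, -0.0016, -0.0017, 0
   6.7, -0.1, -0, 0.0006, -0.0008, -0.0021, 0
   8.4, -0.1, -0, 0.0006, -0.0001, -0.0019, 0
   10, -0.1, 0, 0.0006, 0.0006, -0.0017, 0
   11.7, -0.1, 0, 0.0006, 0.0012, -0.0014, 0
   13.4, -0.1, 0, 0.0006, 0.0018, -0.001, 0
--
   2.3, 0, 0, 0, 0.0009, 0.0004, 0
   4.6, 0, 0, -0, 0.0016, 0.001, 0
   6.8, 0, 0, -0, 0.0024, 0.0017, 0
   9.2, 0, 0, -0, 0.0031, 0.0025, 0
   11.5, 0, 0, -0, 0.0037, 0.0035, 0
   13.9, 0, 0, -0, 0.0043, 0.0046, 0
   16.4, 0, 0, -0, 0.0048, 0.006, 0
   19, 0, 0, -0, 0.0052, 0.0075, 0
   21.6, 0, 0, -0, 0.0056, 0.0093, 0
   24.3, 0, 0, -0, 0.006, 0.0112, 0
--
```

Request:
apply_moves:
  deltas: [0.5,0,0,0.0006,-0.002,0.0003,0,0.5,0,0,0.0006,-0.0039,0.0003,0,1.7,0,0,0.0006,-0.0033,-0.0002,0,3.3,0,0,0.0006,-0.0024,-0.001,0,5,0,0,0.0006,-0.0016,-0.0017,0,6.7,0,0,0.0006,-0.0008,-0.0021,0,8.4,0,0,0.0006,0,-0.0019,0,10,0,0,0.0006,0.0006,-0.0017,0,11.7,0,0,0.0006,0.0012,-0.0014,0,13.4,0,0,0.0006,0.0018,-0.001,0]

```text
time_s: 19.03
position: [0.5285, -0.0357, 0.0805]
eef_rot: [-2.278, -1.918, 0.193]
wrist_force: [8.9, -1.6, 4.7]
width: 0.16
gripper_force: 60.5
```

```bash
python3 - <<'E'
from h import *
P=Plan(); lipbin(P)
c,im=snap("w12"); binbeads(c,im); S=lambda x,y,z: P.p+P.R.apply([y,-.0235-x,ZU-z])
print("lip px",proj(c,[S(.025,0,0),S(.025,.0255,0),S(.025,-.0255,0)]).round(0).tolist())
E
```

```text
t 19.03 pos [ 0.5285 -0.0357  0.0805] q [-0.1   0.49  1.73  0.02  1.13  0.06] w 0.16 F [ 8.9 -1.6  4.7] gf 60.5
lip bin x,y,z -0.0844 -0.0004 0.0153
3880 (285, 257) -0.057 -0.001
lip px [[236.0, 253.0], [233.0, 208.0], [239.0, 294.0]]
```

Request:
apply_moves:
  deltas: [2.3,0,0,0,0.0009,0.0004,0,4.6,0,0,0,0.0016,0.001,0,6.8,0,0,0,0.0024,0.0015,0,9.2,0,0,0,0.0033,0.0018,0,11.5,0,0,0,0.005,0.0018,0,13.9,0,0,0,0.007,0.0012,0,13.9,0,0,0,0.007,0,0,13.9,0,0,0,0.007,0,0]

```text
time_s: 19.75
position: [0.5303, -0.0362, 0.0767]
eef_rot: [-2.112, -1.779, 0.412]
wrist_force: [2.3, -0.2, -0.3]
width: 0.152
gripper_force: 59.8
```

```bash
python3 - <<'E'
from kin import *
k=fit(); P=Plan(); lipbin(P)
c,im=snap("w13"); binbeads(c,im); S=lambda x,y,z: P.p+P.R.apply([y,-.0235-x,ZU-z])
print("lip px",proj(c,[S(.025,0,0),S(.025,.0255,0),S(.025,-.0255,0)]).round(0).tolist()); print(yellow(snap("t13","top")[1]))
q=np.array(D[-1][0]); TR=np.array([.4895,.1748]); ty=np.radians(6.6)
tr=lambda x,y,z: np.array([*(TR+[x*np.cos(ty)-y*np.sin(ty),x*np.sin(ty)+y*np.cos(ty)]),z])
o=P.p+P.R.apply([0,-.0235,ZU]); O=(0,0,0)
for n,w,psi,tl,s in [("lift0",o+[.01,0,.02],BY,25,O),("lift",o+[.01,0,.09],BY,25,O),("m1",[.53,.04,.11],5,18,O),("over",tr(.027,-.015,.075),18,12,LIP)]:
    LT(P,w,psi,tl,s,n)
E
```

```text
k [-0.009  0.603  0.42   0.022  0.136  0.325] rms 0.006490717036798917 C [90.  0. -0.] roterr 1.0046071068370564e-15
t 19.75 pos [ 0.5303 -0.0362  0.0767] q [-0.11  0.62  1.56  0.03  1.42  0.05] w 0.152 F [ 2.3 -0.2 -0.3] gf 59.8
lip bin x,y,z -0.0969 -0.0007 0.0295
124 (67, 70) -0.236 0.097
274 (76, 96) -0.232 0.081
3875 (285, 257) -0.075 -0.005
lip px [[236.0, 253.0], [233.0, 208.0], [239.0, 294.0]]
(172, array([218.85, 264.77]), np.float64(19.3))
lift0 row [-1.2, -0.1, 0.0, 0.0018, -0.0016, -0.0228, 0] rows>= 0.5
lift row [-0.0, 0.0, 0.0, 0.0, -0.0296, -0.0634, 0] rows>= 1.7
m1 row [-7.0, -5.4, -13.8, 0.085, 0.0173, -0.0165, 0] rows>= 2.3
over row [-5.9, -3.4, -12.5, 0.1378, 0.025, 0.0295, 0] rows>= 3.4
```

Request:
apply_moves:
  deltas: [-0.5,0,0,0.0008,0,-0.008,0,-1.2,0,0,0.0018,-0.0016,-0.0228,0,-1.2,0,0,0.0018,-0.0116,-0.044,0,-1.2,0,0,0.0018,-0.0216,-0.066,0,-1.2,0,0,0.0018,-0.0312,-0.0862,0,-1.2,0,0,0.0018,-0.0312,-0.0862,0]

```text
time_s: 20.35
position: [0.5422, -0.0363, 0.1737]
eef_rot: [-2.131, -1.795, 0.388]
wrist_force: [1.0, -0.3, -0.2]
width: 0.156
gripper_force: 59.5
```

Request:
apply_moves:
  deltas: [-0.6,-0.5,-1.2,0.0075,0.0015,-0.0015,0,-1.7,-1.3,-3.4,0.021,0.0043,-0.0041,0,-3,-2.4,-6,0.037,0.0075,-0.0072,0,-4.5,-3.4,-8.8,0.054,0.011,-0.0105,0,-5.8,-4.5,-11.4,0.0705,0.0143,-0.0137,0,-6.6,-5.1,-13,0.0805,0.0163,-0.0156,0,-7,-5.4,-13.8,0.085,0.0173,-0.0165,0,-7,-5.4,-13.8,0.085,0.0173,-0.0165,0]

```text
time_s: 21.02
position: [0.5768, 0.0448, 0.1754]
eef_rot: [-1.961, -2.146, 0.339]
wrist_force: [0.5, -0.9, -1.4]
width: 0.154
gripper_force: 59.6
```

Request:
apply_moves:
  deltas: [-0.3,-0.2,-0.7,0.008,0.0015,0.0017,0,-1,-0.6,-2,0.022,0.004,0.0047,0,-1.7,-1,-3.7,0.0405,0.0073,0.0087,0,-2.6,-1.5,-5.5,0.061,0.011,0.013,0,-3.5,-2,-7.4,0.082,0.0149,0.0176,0,-4.4,-2.5,-9.3,0.102,0.0185,0.022,0,-5.1,-3,-10.9,0.12,0.0218,0.0258,0,-5.7,-3.3,-12,0.1325,0.024,0.0285,0,-5.9,-3.4,-12.5,0.138,0.025,0.0296,0,-5.9,-3.4,-12.5,0.138,0.025,0.0296,0]

```text
time_s: 21.85
position: [0.5791, 0.1835, 0.1397]
eef_rot: [-1.765, -2.432, 0.257]
wrist_force: [0.4, 0.0, -1.3]
width: 0.153
gripper_force: 59.5
```

```bash
python3 - <<'E'
from h import *
P=Plan(); print("lip",P.p+P.R.apply([0,-.0485,ZU]))
c,im=snap("w14"); print(beads(im)); t=snap("t14","top")[1]; print(yellow(t))
E
```

```text
t 21.85 pos [0.5791 0.1835 0.1397] q [ 0.29  0.54  1.46 -0.    1.35 -0.02] w 0.153 F [ 0.4  0.  -1.3] gf 59.5
lip [0.51861676 0.16392564 0.07511915]
[(702, 233, 135), (603, 179, 210), (316, 32, 224), (4037, 286, 260), (560, 200, 240)]
None
```

Request:
apply_moves:
  deltas: [-2,0,0,0,-0.0014,0.005,0,-4,0,0,0,-0.0028,0.0095,0,-6,0,0,0,-0.0053,0.0098,0,-8,0,0,0,-0.008,0.01,0,-10,0,0,0,-0.0103,0.0102,0,-12,0,0,0,-0.0129,0.0104,0]

```text
time_s: 22.45
position: [0.5658, 0.1765, 0.1331]
eef_rot: [-1.85, -2.538, -0.002]
wrist_force: [-0.0, -0.4, -1.9]
width: 0.155
gripper_force: 59.6
```

Request:
apply_moves:
  deltas: [-1.5,0,0,0,-0.002,-0.001,0,-3,0,0,0,-0.004,-0.002,0,-4.5,0,0,0,-0.006,-0.003,0,-6,0,0,0,-0.008,-0.004,0,-7.5,0,0,0,-0.0105,-0.005,0,-9,0,0,0,-0.0125,-0.006,0,-10.5,0,0,0,-0.0145,-0.007,0,-12,0,0,0,-0.017,-0.008,0,-14,0,0,0,-0.02,-0.0094,0,-14,0,0,0,-0.02,-0.0094,0]

```text
time_s: 23.28
position: [0.5449, 0.1699, 0.1423]
eef_rot: [1.759, 2.414, 0.294]
wrist_force: [-0.7, -0.4, -1.8]
width: 0.16
gripper_force: 59.6
```

Request:
apply_moves:
  deltas: [-2,0,0,0,-0.0035,-0.0015,0,-4,0,0,0,-0.007,-0.003,0,-6,0,0,0,-0.0105,-0.0045,0,-8,0,0,0,-0.014,-0.006,0,-10,0,0,0,-0.0175,-0.0075,0,-12,0,0,0,-0.021,-0.009,0,-14,0,0,0,-0.0247,-0.0107,0,-14,0,0,0,-0.0247,-0.0107,0,-14,0,0,0,-0.0247,-0.0107,0,-14,0,0,0,-0.0247,-0.0107,0]

```text
time_s: 24.12
position: [0.5224, 0.1634, 0.1472]
eef_rot: [1.649, 2.265, 0.565]
wrist_force: [1.1, -0.2, -0.7]
width: 0.157
gripper_force: 59.6
```

```bash
python3 - <<'E'
from h import *
P=Plan(); print("lip",P.p+P.R.apply([0,-.0485,ZU]))
c,im=snap("w15"); print(beads(im)); print([ray(c,(x,y),.014)[0,:2].round(3).tolist() for s,x,y in beads(im)])
P.R=P.R; LT(P,[.52,.162,.095],18,0)
# stand: pan centre 48 mm up, scoop mouth -x along stand yaw ~ -16.6
st=np.array([.6176,-.209]); sy=-16.6
LT(P,[.56,.04,.12],0,0); LT(P,[.60,-.12,.13],-10,0,(0,0,0)); LT(P,[*st,.085],sy,0,(0,0,0))
E
```

```text
t 24.12 pos [0.5224 0.1634 0.1472] q [ 0.27  0.17  2.12  0.06  0.36 -0.1 ] w 0.157 F [ 1.1 -0.2 -0.7] gf 59.6
lip [0.51566479 0.16140222 0.05692623]
[(973, 171, 139), (2093, 120, 183), (439, 224, 212), (853, 159, 233), (2007, 104, 254), (851, 149, 269)]
[[0.477, 0.211], [0.456, 0.18], [0.517, 0.175], [0.481, 0.155], [0.455, 0.138], [0.48, 0.132]]
 row [27.9, -0.1, -0.1, -0.0005, 0.0518, 0.0, 0] rows>= 3.9
 row [0.0, 0.0, 18.0, -0.1434, -0.002, -0.025, 0] rows>= 3.5
 row [0.0, 0.0, 10.0, -0.164, 0.0147, -0.01, 0] rows>= 4.0
 row [0.0, -0.0, 6.6, -0.0873, 0.0327, 0.045, 0] rows>= 2.5
```

```bash
python3 - <<'E'
from h import *
import pickle
c=pickle.load(open("w1.pkl","rb")); im=cv2.imread("pics/w1.png")
g=cv2.cvtColor(im,cv2.COLOR_BGR2GRAY)[165:255,400:500]
print(np.percentile(g,[1,5,10,20,30,40,50]))
for th in (30,40,50):
    m=(g<th).astype(np.uint8); m=cv2.morphologyEx(m,cv2.MORPH_OPEN,np.ones((3,3),np.uint8)); n,l,st,ce=cv2.connectedComponentsWithStats(m); i=1+st[1:,4].argmax()
    p=np.argwhere(l==i)[:,::-1]+[400,165]; r=cv2.minAreaRect(p.astype(np.float32)); b=cv2.boxPoints(r); w=ray(c,b,.048)
    e=[np.linalg.norm(w[(j+1)%4]-w[j])*1e3 for j in range(4)]; j=int(np.argmax(e[:2])); v=w[j+1]-w[j]; 
    print(th,st[i],"ctr",w.mean(0).round(4),"edges",np.round(e,1),"yaw",np.degrees(np.arctan2(v[1],v[0])).round(1), "box",b.round(0).tolist())
# foot ellipse
m=(g<95).astype(np.uint8); n,l,st,ce=cv2.connectedComponentsWithStats(m); i=1+st[1:,4].argmax(); print("foot",st[i],ray(c,ce[i]+[400,165],.004))
big=cv2.resize(im[160:260,395:505],None,fx=5,fy=5,interpolation=cv2.INTER_CUBIC); cv2.imwrite("pics/st.png",big)
c=calibration("top"); im=cv2.imread("pics/top0.png"); g=cv2.cvtColor(im,cv2.COLOR_BGR2GRAY)[195:230,390:425]
for th in (30,40,50):
    m=(g<th).astype(np.uint8); p=np.argwhere(m)[:,::-1]+[390,195]
    if len(p)<10: continue
    r=cv2.minAreaRect(p.astype(np.float32)); b=cv2.boxPoints(r); w=ray(c,b,.048); print("top",th,len(p),w.mean(0).round(4),ray(c,p.mean(0),.048).round(4),r)
E
```

```text
[ 31.   33.   34.   42.   72.   74.  173.5]Traceback (most recent call last):
  File "<stdin>", line 7, in <module>
ValueError: attempt to get argmax of an empty sequence
```

Request:
apply_moves:
  deltas: [7,0,0,0,0.0125,-0.009,0,14,0,0,0,0.025,-0.012,0,21,0,0,0,0.039,-0.008,0,28,0,0,-0.0005,0.0518,0,0,28,0,0,-0.0005,0.0518,0,0]

```text
time_s: 24.58
position: [0.5719, 0.179, 0.1717]
eef_rot: [-1.848, -2.54, -0.003]
wrist_force: [1.2, 0.3, -2.4]
width: 0.155
gripper_force: 59.7
```

Request:
apply_moves:
  deltas: [0,0,5,-0.04,-0.0005,-0.01,0,0,0,10,-0.08,-0.001,-0.018,0,0,0,15,-0.12,-0.0015,-0.025,0,0,0,18,-0.1434,-0.002,-0.025,0,0,0,18,-0.1434,-0.002,-0.025,0]

```text
time_s: 25.0
position: [0.61, 0.0354, 0.196]
eef_rot: [2.229, 2.213, -0.001]
wrist_force: [-0.3, 0.8, -0.3]
width: 0.154
gripper_force: 59.7
```

Request:
apply_moves:
  deltas: [0,0,2.5,-0.04,0.004,-0.003,0,0,0,5,-0.08,0.007,-0.005,0,0,0,7.5,-0.12,0.011,-0.008,0,0,0,10,-0.164,0.0147,-0.01,0,0,0,10,-0.164,0.0147,-0.01,0]

```text
time_s: 25.42
position: [0.6231, -0.1304, 0.2055]
eef_rot: [2.412, 2.01, -0.004]
wrist_force: [0.4, -0.4, -0.7]
width: 0.158
gripper_force: 59.8
```

```bash
cat > stand.py <<'E'
from h import *
import pickle
def stand(c,im,x0,y0,x1,y1,ths,name,z=.048):
    g=cv2.cvtColor(im,cv2.COLOR_BGR2GRAY)[y0:y1,x0:x1]
    for th in ths:
        m=(g<th).astype(np.uint8); n,l,st,ce=cv2.connectedComponentsWithStats(m)
        if n<2: continue
        i=1+st[1:,4].argmax(); p=np.argwhere(l==i)[:,::-1]+[x0,y0]; b=cv2.boxPoints(cv2.minAreaRect(p.astype(np.float32)));w=ray(c,b,z)
        e=[np.linalg.norm(w[(j+1)%4]-w[j])*1e3 for j in range(4)]; j=int(np.argmax(e[:2])); v=w[j+1]-w[j]
        print(name,th,st[i].tolist(),"ctr",w.mean(0).round(4),ray(c,p.mean(0),z)[0].round(4),"edges",np.round(e[:2],1),"yaw",np.degrees(np.arctan2(v[1],v[0])).round(1),"box",b.round(0).astype(int).tolist())
if __name__=="__main__":
    stand(pickle.load(open("w1.pkl","rb")),cv2.imread("pics/w1.png"),400,165,500,255,(45,55),"w1")
    stand(calibration("top"),cv2.imread("pics/top0.png"),390,195,425,230,(40,50,60),"top0")
    stand(calibration("scene"),cv2.imread("pics/scene0.png"),410,245,455,290,(30,40,50),"scene0")
    P=Plan(); c,im=snap("w16"); print("proj",proj(c,[.6180,-.208,.048]))
    u=proj(c,[.6180,-.208,.048])[0].astype(int); stand(c,im,u[0]-50,u[1]-45,u[0]+50,u[1]+45,(45,55),"w16")
    cv2.imwrite("pics/st16.png",cv2.resize(im[max(0,u[1]-70):u[1]+70,max(0,u[0]-90):u[0]+90],None,fx=4,fy=4,interpolation=cv2.INTER_CUBIC))
E
python3 stand.py
```

```text
w1 45 [20, 32, 67, 50, 1838] ctr [ 0.618  -0.2061  0.048 ] [ 0.6175 -0.2053  0.048 ] edges [29.6 50.6] yaw -19.6 box [[419, 223], [437, 192], [487, 221], [469, 252]]
w1 55 [19, 32, 68, 50, 1917] ctr [ 0.6176 -0.2061  0.048 ] [ 0.6173 -0.2053  0.048 ] edges [30.6 52.1] yaw -19.3 box [[418, 223], [436, 191], [487, 221], [469, 253]]
top0 50 [18, 17, 6, 3, 8] ctr [ 0.6099 -0.2076  0.048 ] [ 0.6096 -0.2082  0.048 ] edges [ 5.1 12.3] yaw -91.1 box [[408, 214], [408, 212], [413, 212], [413, 214]]
top0 60 [13, 5, 15, 21, 206] ctr [ 0.6175 -0.2059  0.048 ] [ 0.6179 -0.206   0.048 ] edges [46.2 31.1] yaw -20.6 box [[401, 217], [406, 200], [418, 204], [413, 221]]
scene0 30 [15, 17, 12, 8, 17] ctr [ 0.5996 -0.2014  0.048 ] [ 0.5994 -0.2015  0.048 ] edges [ 3.  25.8] yaw -109.4 box [[425, 262], [426, 261], [436, 269], [435, 270]]
scene0 40 [15, 6, 25, 31, 391] ctr [ 0.6074 -0.2132  0.048 ] [ 0.6081 -0.2135  0.048 ] edges [63.9 50.6] yaw -13.2 box [[420, 266], [439, 248], [456, 265], [437, 283]]
scene0 50 [15, 5, 25, 33, 432] ctr [ 0.6054 -0.2149  0.048 ] [ 0.6066 -0.2144  0.048 ] edges [64.8 54.1] yaw -17.7 box [[420, 265], [441, 248], [457, 267], [436, 285]]
t 25.42 pos [ 0.6231 -0.1304  0.2055] q [-0.22  0.43  1.45 -0.    1.25 -0.04] w 0.158 F [ 0.4 -0.4 -0.7] gf 59.8
proj [[335.32337896 306.58396749]]
w16 45 [43, 0, 57, 90, 2532] ctr [ 0.6336 -0.2118  0.048 ] [ 0.6359 -0.2039  0.048 ] edges [36.7 86. ] yaw -90.1 box [[324, 262], [372, 254], [386, 350], [339, 357]]
w16 55 [36, 0, 64, 90, 3178] ctr [ 0.6314 -0.211   0.048 ] [ 0.6328 -0.2066  0.048 ] edges [48.2 79.5] yaw -97.8 box [[321, 261], [384, 261], [384, 350], [321, 350]]
```

```bash
python3 - <<'E'
from stand import *
c=pickle.load(open("w1.pkl","rb")); im=cv2.imread("pics/w1.png")
stand(c,im,400,165,500,255,(35,37,39,41,43),"w1")
from scipy.optimize import minimize
def cost(v,c,g,ft,bg):
    a=np.radians(v[2]); U=np.array([np.cos(a),np.sin(a)]); V=np.array([-U[1],U[0]])
    b=[[*(v[:2]+x*U+y*V),.048] for x,y in((.022,.014),(-.022,.014),(-.022,-.014),(.022,-.014))]
    m=np.zeros(g.shape,np.uint8); cv2.fillPoly(m,[np.round(proj(c,b)*S*16).astype(np.int32)],255,cv2.LINE_AA,4)
    m=m/255.; return ((g-(ft*m+bg*(1-m)))**2).mean()
S=4
for name,c,im,bx in(("w1",c,im,(415,180,500,260)),("top",calibration("top"),cv2.imread("pics/top0.png"),(398,197,422,224)),("scene",calibration("scene"),cv2.imread("pics/scene0.png"),(418,246,460,288))):
    x0,y0,x1,y1=bx; g=cv2.cvtColor(im,cv2.COLOR_BGR2GRAY).astype(np.float32)[y0:y1,x0:x1]; g=cv2.resize(g,None,fx=S,fy=S,interpolation=cv2.INTER_LINEAR)
    g=np.minimum(g,70); cc=dict(c); cc["cx"]=c["cx"]-x0; cc["cy"]=c["cy"]-y0
    lo=np.percentile(g,3)
    r=min((minimize(cost,[.618,-.208,y],args=(cc,g,lo,68),method="Nelder-Mead",options=dict(initial_simplex=[[.618,-.208,y],[.622,-.208,y],[.618,-.204,y],[.618,-.208,y+6]])) for y in(-25,-17)),key=lambda r:r.fun); print(name,r.x.round(4),r.fun.round(1),lo)
E
```

```text
w1 35 [26, 33, 60, 48, 1380] ctr [ 0.6202 -0.2062  0.048 ] [ 0.6186 -0.2051  0.048 ] edges [27.8 45.3] yaw -19.6 box [[425, 224], [442, 195], [486, 221], [469, 250]]
w1 37 [26, 32, 60, 50, 1602] ctr [ 0.6202 -0.2064  0.048 ] [ 0.6195 -0.2055  0.048 ] edges [28.3 45.2] yaw -19.9 box [[425, 225], [442, 195], [486, 221], [469, 250]]
w1 39 [26, 32, 60, 50, 1637] ctr [ 0.6201 -0.2063  0.048 ] [ 0.6195 -0.2055  0.048 ] edges [28.5 45.8] yaw -19.4 box [[425, 225], [442, 195], [486, 221], [469, 250]]
w1 41 [21, 32, 65, 50, 1750] ctr [ 0.6183 -0.206   0.048 ] [ 0.6182 -0.2053  0.048 ] edges [29.2 49.5] yaw -19.4 box [[420, 223], [438, 193], [486, 221], [469, 251]]
w1 43 [20, 32, 67, 50, 1810] ctr [ 0.618  -0.2061  0.048 ] [ 0.6176 -0.2053  0.048 ] edges [29.5 50.5] yaw -19.4 box [[419, 223], [437, 192], [487, 221], [469, 252]]
w1 [  0.6202  -0.2062 -18.9971] 35.6 32.609375
top [  0.6167  -0.2065 -17.6947] 10.9 49.421875
scene [  0.6175  -0.2084 -17.9636] 129.3 29.84375
```

```bash
python3 - <<'E'
from h import *
P=Plan(); 
LT(P,[.6192,-.2068,.075],-18.5,0,(0,0,0)); LT(P,[.6192,-.2068,.051],-18.5,0,(0,0,0))
E
```

```text
t 25.47 pos [ 0.6227 -0.1276  0.2052] q [-0.22  0.43  1.46 -0.    1.25 -0.04] w 0.159 F [ 0.4  0.6 -1.3] gf 59.8
 row [-0.1, 0.0, 8.2, -0.0819, 0.034, 0.0537, 0] rows>= 2.5
 row [0.0, 0.0, 0.0, 0.0, 0.0, 0.024, 0] rows>= 0.6
```

Request:
apply_moves:
  deltas: [0,0,3,-0.027,0.011,0.01,0,0,0,6,-0.055,0.023,0.025,0,0,0,8.2,-0.082,0.034,0.04,0,0,0,8.2,-0.082,0.034,0.0537,0,0,0,8.2,-0.082,0.034,0.0537,0,0,0,8.2,-0.082,0.034,0.0537,0]

```text
time_s: 25.97
position: [0.6409, -0.209, 0.1504]
eef_rot: [-2.54, -1.839, 0.003]
wrist_force: [0.5, 0.1, -0.5]
width: 0.154
gripper_force: 59.7
```

Request:
apply_moves:
  deltas: [0,0,0,0,0,0.006,0,0,0,0,0,0,0.012,0,0,0,0,0,0,0.018,0,0,0,0,0,0,0.024,0,0,0,0,0,0,0.024,0,0,0,0,0,0,0.024,0]

```text
time_s: 26.47
position: [0.6407, -0.2102, 0.127]
eef_rot: [-2.543, -1.839, 0.002]
wrist_force: [0.1, -0.5, -0.7]
width: 0.156
gripper_force: 59.8
```

```bash
python3 - <<'E'
from h import *
P=Plan(); print("orig",P.p+P.R.apply([0,-.0235,ZU]),P.R.as_euler("zyx",degrees=True).round(2))
LT(P,[.6192,-.2068,.051],-18.5,0,(0,0,0))
E
```

```text
t 26.47 pos [ 0.6407 -0.2102  0.127 ] q [-0.33  0.55  1.46  0.    1.14 -0.02] w 0.156 F [ 0.1 -0.5 -0.7] gf 59.8
orig [ 0.61808718 -0.20270536  0.05062582] [ -71.77   -0.18 -179.9 ]
 row [-0.2, -0.0, 0.3, -0.0036, 0.0021, -0.0005, 0] rows>= 0.1
```

Request:
apply_moves:
  deltas: [0,0,0,-0.0033,0.002,0,0,0,0,0,-0.0033,0.002,0,0,0,0,0,-0.0033,0.002,0.001,0,0,0,0,-0.0033,0.002,0.002,0,0,0,0,-0.0033,0.002,0.003,0,0,0,0,-0.0033,0.002,0.0035,0,0,0,0,-0.0033,0.002,0.0035,0]

```text
time_s: 27.05
position: [0.6418, -0.2143, 0.1241]
eef_rot: [-2.544, -1.84, 0.002]
wrist_force: [-1.0, -0.0, 0.2]
width: 0.153
gripper_force: 59.9
```

```bash
python3 - <<'E'
from h import *
P=Plan(); print("orig",P.p+P.R.apply([0,-.0235,ZU]),P.R.as_euler("zyx",degrees=True).round(2))
LT(P,[.6192,-.2068,.047],-18.5,0,(0,0,0))
im=snap("s17","scene",crop=(390,200,490,300),scale=6)
E
```

```text
t 27.05 pos [ 0.6418 -0.2143  0.1241] q [-0.34  0.55  1.46  0.    1.13 -0.02] w 0.153 F [-1.  -0.   0.2] gf 59.9
orig [ 0.61930669 -0.20688577  0.04769835] [-7.1750e+01 -1.2000e-01 -1.7993e+02]
 row [-0.1, -0.0, 0.3, -0.0, -0.0003, 0.0006, 0] rows>= 0.0
```

Request:
apply_moves:
  deltas: [0,0,0,0,0,0.001,0,0,0,0,0,0,0.0015,0,0,0,0,0,0,0.0015,0,0,0,0,0,0,0.0015,0]

```text
time_s: 27.43
position: [0.6419, -0.2144, 0.1241]
eef_rot: [-2.544, -1.84, 0.001]
wrist_force: [-1.4, 0.8, 6.4]
width: 0.156
gripper_force: 61.0
```

Request:
apply_moves:
  deltas: [0,0,0,0,0,-0.001,0,0,0,0,0,0,-0.001,15,0,0,0,0,0,-0.001,22,0,0,0,0,0,-0.001,30,0,0,0,0,0,-0.001,45,0,0,0,0,0,-0.001,60,0,0,0,0,0,-0.001,60,0,0,0,0,0,-0.001,60]

```text
time_s: 28.1
position: [0.6417, -0.2143, 0.1232]
eef_rot: [-2.543, -1.839, 0.002]
wrist_force: [0.2, -0.6, -0.2]
width: 0.597
gripper_force: 0.0
```

Request:
apply_moves:
  deltas: [0,0,0,0,0,-0.005,60,0,0,0,0,0,-0.02,60,0,0,0,0,0,-0.05,60,0,0,0,0,0,-0.08,60,0,0,0,0,0,-0.11,60,0,0,0,0,0,-0.12,60,0,0,0,0,0,-0.12,60]

```text
time_s: 28.68
position: [0.6435, -0.215, 0.2476]
eef_rot: [2.543, 1.839, 0.005]
wrist_force: [-0.3, 0.1, -0.3]
width: 0.6
gripper_force: 0.0
```

```bash
python3 - <<'E'
from h import *
P=Plan()
c,im=snap("w18"); h=cv2.cvtColor(im,cv2.COLOR_BGR2HSV); m=cv2.inRange(h,(45,120,40),(85,255,255)); y,x=np.nonzero(m); print("grip px",len(x),x.mean(),y.mean(),x.min(),x.max(),y.min(),y.max()," proj grip",proj(c,[[.6415,-.2143,.141],[.6415,-.2143,.164]]).round(0).tolist(), ray(c,(x.mean(),y.mean()),.141).round(4))
s=snap("s18","scene")[1]; t=snap("t18","top")[1]; print(yellow(t))
cs=calibration("scene"); h=cv2.cvtColor(s,cv2.COLOR_BGR2HSV); m=cv2.inRange(h,(45,120,40),(85,255,255)); y,x=np.nonzero(m); print("scene grip px",x.mean(),y.mean(),proj(cs,[.6415,-.2143,.141]).round(1))
print("tray beads scene",beads(s[200:290,190:290],20))
E
```

```text
t 28.68 pos [ 0.6435 -0.215   0.2476] q [-0.34  0.48  1.28  0.    1.38 -0.02] w 0.6 F [-0.3  0.1 -0.3] gf 0.0
grip px 1264 321.0039556962025 236.0237341772152 309 332 206 264  proj grip [[320.0, 236.0], [319.0, 249.0]] [[ 0.6422 -0.2147  0.141 ]]
(169, array([218.94, 264.83]), np.float64(19.3))
scene grip px 453.53198653198655 219.1986531986532 [[453.5 220.3]]
tray beads scene [(50, 59, 34), (60, 34, 41), (60, 43, 50), (71, 58, 50)]
```

```bash
python3 - <<'E'
from h import *
P=Plan()
P.to([.60,.02,.31],T(-6),60); P.to([.482,.235,.31],T(6.6),60)
E
```

```text
t 28.83 pos [ 0.6412 -0.2142  0.2415] q [-0.34  0.48  1.28  0.    1.38 -0.02] w 0.601 F [-0.1  0.1 -0.6] gf 0.0
 row [-0.3, -0.1, -12.3, 0.2095, -0.1129, -0.0676, 60] rows>= 5.9
 row [-0.0, 0.0, -12.6, 0.2016, -0.1396, -0.0, 60] rows>= 5.9
```

Request:
apply_moves:
  deltas: [0,0,-1,0.015,-0.008,-0.03,60,0,0,-3,0.05,-0.027,-0.05,60,0,0,-5,0.085,-0.046,-0.06,60,0,0,-7,0.12,-0.065,-0.068,60,0,0,-9,0.155,-0.084,-0.068,60,0,0,-11,0.19,-0.1,-0.068,60,0,0,-12.3,0.2095,-0.113,-0.068,60,0,0,-12.3,0.2095,-0.113,-0.068,60]

```text
time_s: 29.5
position: [0.5986, 0.0244, 0.3098]
eef_rot: [-2.322, -2.105, 0.004]
wrist_force: [0.4, 0.2, 0.5]
width: 0.594
gripper_force: 0.0
```

Request:
apply_moves:
  deltas: [0,0,-2,0.032,-0.022,0,60,0,0,-4.5,0.065,-0.045,0,60,0,0,-6.5,0.1,-0.07,0,60,0,0,-8.5,0.133,-0.092,0,60,0,0,-10.5,0.167,-0.116,0,60,0,0,-12.6,0.19,-0.132,0,60,0,0,-12.6,0.2016,-0.14,0,60,0,0,-12.6,0.2016,-0.14,0,60,0,0,-12.6,0.2016,-0.14,0,60]

```text
time_s: 30.25
position: [0.4819, 0.2345, 0.3109]
eef_rot: [-2.086, -2.345, 0.006]
wrist_force: [0.7, -0.5, -0.2]
width: 0.598
gripper_force: 0.0
```

```bash
python3 - <<'E'
from h import *
import pickle
P=Plan(); print(P.R.as_euler("zyx",degrees=True).round(2))
c,im=snap("w19"); pickle.dump(c,open("w19.pkl","wb")); print(beads(im))
print(yellow(snap("t19","top")[1]),yellow(snap("s19","scene")[1],(150,140,300,260)))
print("proj knob",proj(c,[.4814,.2597,.18]).round(0),"hinge",proj(c,[.484,.2372,.044]).round(0),"tray corners",proj(c,[[.4895+x*.9934-y*.115,.1748+x*.115+y*.9934,.04] for x,y in((.058,.058),(-.058,.058),(-.058,-.058),(.058,-.058))]).round(0).tolist())
E
```

```text
t 30.25 pos [0.4819 0.2345 0.3109] q [0.43 0.22 1.5  0.   1.42 0.31] w 0.598 F [ 0.7 -0.5 -0.2] gf 0.0
[-96.7   -0.26 179.96]
[(139, 316, 200), (472, 297, 224), (224, 354, 235), (224, 317, 248), (450, 291, 260), (220, 314, 267)]
(176, array([218.84, 264.75]), np.float64(19.6)) (451, array([202.39, 200.06]), np.float64(68.9))
proj knob [[329. 188.]] hinge [[328. 181.]] tray corners [[384.0, 185.0], [268.0, 185.0], [272.0, 290.0], [379.0, 291.0]]
```

View pics/w19.png

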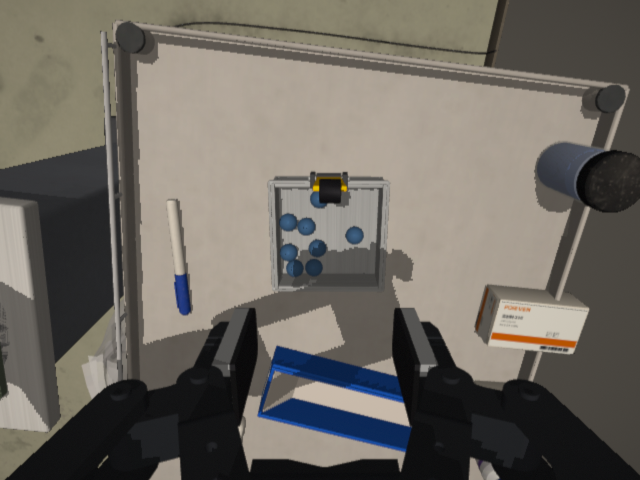

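```bash
cat >> h.py <<'E'
TR=np.array([.4918,.1772]); TY=6.7
def trp(x,y,z):
    a=np.radians(TY); return np.array([*(TR+[x*np.cos(a)-y*np.sin(a),x*np.sin(a)+y*np.cos(a)]),z])
def knob(th): return trp(0,.064-.142*np.cos(th),.044+.142*np.sin(th))
E
python3 - <<'E'
from h import *
import pickle
c=pickle.load(open("w19.pkl","rb")); im=cv2.imread("pics/w19.png"); g=cv2.cvtColor(im,cv2.COLOR_BGR2GRAY)[172:212,305:356]
n,l,st,ce=cv2.connectedComponentsWithStats((g<45).astype(np.uint8)); i=1+st[1:,4].argmax(); print(st[i],ce[i]+[305,172])
cs=calibration("scene"); s=cv2.imread("pics/s19.png"); g=cv2.cvtColor(s,cv2.COLOR_BGR2GRAY)[160:186,180:206]
n,l,st,ce=cv2.connectedComponentsWithStats((g<35).astype(np.uint8)); i=1+st[1:,4].argmax(); print("scene",st[i],ce[i]+[180,160])
ct=calibration("top"); t=cv2.imread("pics/t19.png"); g=cv2.cvtColor(t,cv2.COLOR_BGR2GRAY)[252:272,196:214]
n,l,st,ce=cv2.connectedComponentsWithStats((g<45).astype(np.uint8)); i=1+st[1:,4].argmax(); print("top",st[i],ce[i]+[196,252])
for th in(1.55,1.65,1.7,1.75,1.8): k=knob(th); print(th,k.round(4),proj(c,k).round(1),proj(cs,k).round(1),proj(ct,k).round(1))
E
```

```text
[ 14   7  22  25 520] [329.50192308 190.63461538]
scene [ 6  6 10 10 64] [190.796875 170.75    ]
top [ 9  8  5  6 15] [207.66666667 262.33333333]
1.55 [0.4847 0.2378 0.186 ] [[329.6 222.3]] [[200.1 172.8]] [[215.9 259.9]]
1.65 [0.483  0.2519 0.1856] [[329.7 201.3]] [[193.8 171.2]] [[209.3 260.8]]
1.7 [0.4822 0.2589 0.1848] [[329.7 190.4]] [[190.7 170.6]] [[206.1 261.3]]
1.75 [0.4814 0.2659 0.1837] [[329.7 179.3]] [[187.7 170.1]] [[202.9 261.8]]
1.8 [0.4806 0.2728 0.1823] [[329.7 168.2]] [[184.8 169.8]] [[199.9 262.3]]
```

```bash
python3 - <<'E'
from h import *
P=Plan(); K=knob(1.70)
P.to(K+[0,0,.045],T(TY),60); P.to(K+[0,0,-.009],T(TY),60)
E
```

```text
t 30.4 pos [0.4828 0.2336 0.3116] q [0.43 0.22 1.5  0.   1.42 0.31] w 0.601 F [ 0.5 -0.4 -1.5] gf 0.0
 row [-0.2, -0.0, -0.2, 0.0252, 0.0026, 0.0818, 60] rows>= 2.1
 row [0.0, -0.0, 0.0, -0.0001, -0.0, 0.054, 60] rows>= 1.3
```

Request:
apply_moves:
  deltas: [0,0,0,0.008,0.001,0.027,60,0,0,0,0.017,0.002,0.054,60,0,0,0,0.0252,0.0026,0.075,60,0,0,0,0.0252,0.0026,0.082,60,0,0,0,0.0252,0.0026,0.082,60,0,0,0,0.0252,0.0026,0.082,60]

```text
time_s: 30.9
position: [0.4824, 0.2595, 0.231]
eef_rot: [-2.089, -2.344, 0.0]
wrist_force: [-0.6, -0.1, 0.1]
width: 0.601
gripper_force: 0.0
```

```bash
python3 - <<'E'
from h import *
P=Plan(); K=knob(1.70)
P.to(K+[0,0,-.009],T(TY),60)
E
```

```text
t 30.9 pos [0.4824 0.2595 0.231 ] q [0.47 0.28 1.63 0.   1.24 0.36] w 0.601 F [-0.6 -0.1  0.1] gf 0.0
 row [-0.1, -0.1, -0.1, -0.0006, -0.0002, 0.0552, 60] rows>= 1.3
```

Request:
apply_moves:
  deltas: [0,0,0,-0.0006,0,0.02,60,0,0,0,-0.0006,0,0.04,60,0,0,0,-0.0006,0,0.055,60,0,0,0,-0.0006,0,0.055,60,0,0,0,-0.0006,0,0.055,40,0,0,0,-0.0006,0,0.055,30,0,0,0,-0.0006,0,0.055,24,0,0,0,-0.0006,0,0.055,20,0,0,0,-0.0006,0,0.055,10,0,0,0,-0.0006,0,0.055,10]

```text
time_s: 31.73
position: [0.482, 0.2602, 0.1769]
eef_rot: [-2.088, -2.345, -0.003]
wrist_force: [-0.4, 0.1, 6.5]
width: 0.143
gripper_force: 59.5
```

```bash
python3 - <<'E'
from h import *
P=Plan(); p0=P.p.copy()
arc=lambda ths,th0: rows(P,[(p0+knob(th)-knob(1.70),T(TY)) for th in ths],10)
P.R=T(TY)
arc(np.linspace(1.64,1.06,10),0); arc(np.linspace(.98,.26,10),0); arc([.2,.14,.09,.05,.02,0,-.02,-.02],0)
E
```

```text
t 31.73 pos [0.482  0.2602 0.1769] q [0.47 0.32 1.71 0.   1.11 0.36] w 0.143 F [-0.4  0.1  6.5] gf 59.5
   0, 0, 0, -0.0085, 0, -0.0008, 10
   0, 0, 0, -0.0176, 0, -0.0012, 10
   0, 0, 0, -0.0268, 0, -0.0009, 10
   0, 0, 0, -0.0359, -0, -0.0001, 10
   0, 0, 0, -0.0449, 0, 0.0013, 10
   0, 0, 0, -0.0538, 0, 0.0033, 10
   0, 0, 0, -0.0626, 0, 0.0059, 10
   0, 0, 0, -0.0712, -0, 0.009, 10
   0, 0, 0, -0.0796, 0, 0.0127, 10
   0, 0, 0, -0.0877, 0, 0.0169, 10
--
   0, 0, 0, -0.0097, -0, 0.0059, 10
   0, 0, 0, -0.0188, 0, 0.0126, 10
   0, 0, 0, -0.0275, -0, 0.0201, 10
   0, 0, 0, -0.0354, 0, 0.0281, 10
   0, 0, 0, -0.0428, -0, 0.0368, 10
   0, 0, 0, -0.0494, -0, 0.0461, 10
   0, 0, 0, -0.0552, -0, 0.0558, 10
   0, 0, 0, -0.0602, -0, 0.066, 10
   0, 0, 0, -0.0645, 0, 0.0765, 10
   0, 0, 0, -0.0678, 0, 0.0874, 10
--
   0, 0, 0, -0.0019, -0, 0.0083, 10
   0, 0, 0, -0.0034, -0, 0.0167, 10
   0, 0, 0, -0.0042, -0, 0.0237, 10
   0, 0, 0, -0.0046, -0, 0.0294, 10
   0, 0, 0, -0.0047, -0, 0.0337, 10
   0, 0, 0, -0.0048, -0, 0.0365, 10
   0, 0, 0, -0.0047, -0, 0.0393, 10
   0, 0, 0, -0.0047, -0, 0.0393, 10
--
```

Request:
apply_moves:
  deltas: [0,0,0,-0.0085,0,-0.0008,10,0,0,0,-0.0176,0,-0.0012,10,0,0,0,-0.0268,0,-0.0009,10,0,0,0,-0.0359,0,-0.0001,10,0,0,0,-0.0449,0,0.0013,10,0,0,0,-0.0538,0,0.0033,10,0,0,0,-0.0626,0,0.0059,10,0,0,0,-0.0712,0,0.009,10,0,0,0,-0.0796,0,0.0127,10,0,0,0,-0.0877,0,0.0169,10]

```text
time_s: 32.57
position: [0.4923, 0.1721, 0.1609]
eef_rot: [-2.088, -2.346, -0.002]
wrist_force: [-3.3, -3.6, 12.7]
width: 0.147
gripper_force: 59.1
```

```bash
python3 - <<'E'
from h import *
P=Plan(); print(sense()["ft_torque"].round(2), yellow(snap("s20","scene")[1],(150,140,320,260)))
t=snap("t20","top")[1]; cs=calibration("scene"); s=cv2.imread("pics/s20.png"); 
E
```

```text
t 32.57 pos [0.4923 0.1721 0.1609] q [0.31 0.29 1.79 0.   1.05 0.2 ] w 0.147 F [-3.3 -3.6 12.7] gf 59.1
[-0.16  0.61  0.  ] (127, array([217.96, 209.78]), np.float64(-68.1))
```

Request:
apply_moves:
  deltas: [0,0,0,-0.0097,0,0.0049,10,0,0,0,-0.0188,0,0.0114,10,0,0,0,-0.0275,0,0.0189,10,0,0,0,-0.0354,0,0.0269,10,0,0,0,-0.0428,0,0.0356,10,0,0,0,-0.0494,0,0.0449,10,0,0,0,-0.0552,0,0.0546,10,0,0,0,-0.0602,0,0.0648,10,0,0,0,-0.0645,0,0.0753,10,0,0,0,-0.0678,0,0.0862,10]

```text
time_s: 33.5
position: [0.501, 0.1042, 0.073]
eef_rot: [2.088, 2.346, 0.002]
wrist_force: [1.0, -5.5, 4.4]
width: 0.144
gripper_force: 70.1
```

```bash
python3 - <<'E'
from h import *
P=Plan(); print(sense()["ft_torque"].round(2), "expected",knob(.26)+[0,0,-.009+.002])
E
```

```text
t 33.5 pos [0.501  0.1042 0.073 ] q [ 0.18  0.38  1.93 -0.    0.83  0.07] w 0.144 F [ 1.  -5.5  4.4] gf 70.1
[-0.19 -0.11 -0.  ] expected [0.50034349 0.10447272 0.07350544]
```

Request:
apply_moves:
  deltas: [0,0,0,-0.0019,0,0.0083,10,0,0,0,-0.0034,0,0.0167,10,0,0,0,-0.0042,0,0.0237,10,0,0,0,-0.0046,0,0.0294,10,0,0,0,-0.0047,0,0.0337,10,0,0,0,-0.0048,0,0.0365,10,0,0,0,-0.0047,0,0.038,10,0,0,0,-0.0047,0,0.039,10,0,0,0,-0.0047,0,0.039,10]

```text
time_s: 34.25
position: [0.4997, 0.1011, 0.0331]
eef_rot: [-2.087, -2.344, 0.001]
wrist_force: [0.3, -2.8, 3.1]
width: 0.143
gripper_force: 82.0
```

```bash
python3 - <<'E'
from h import *
P=Plan(); print(sense()["ft_torque"].round(2), "expected",knob(0)+[0,0,-.009+.002])
E
```

```text
t 34.25 pos [0.4997 0.1011 0.0331] q [0.18 0.43 1.97 0.   0.74 0.06] w 0.143 F [ 0.3 -2.8  3.1] gf 82.0
[0.05 0.02 0.08] expected [0.50090032 0.09973269 0.037     ]
```

Request:
apply_moves:
  deltas: [0,0,0,0,0,0.001,10,0,0,0,0,0,0.002,10,0,0,0,0,0,0.003,10,0,0,0,0,0,0.004,10,0,0,0,0,0,0.004,10,0,0,0,0,0,0.004,10]

```text
time_s: 34.75
position: [0.4998, 0.1009, 0.029]
eef_rot: [-2.087, -2.344, 0.001]
wrist_force: [0.2, -2.6, 4.5]
width: 0.147
gripper_force: 83.0
```

```bash
python3 - <<'E'
from h import *
P=Plan(); c,im=snap("w21")
h=cv2.cvtColor(im,cv2.COLOR_BGR2HSV); m=cv2.inRange(h,(15,140,60),(32,255,255)); y,x=np.nonzero(m); print("yellow px",len(x),x.min(),x.max(),y.min(),y.max())
for nm,p in (("leaf end near hinge",trp(0,.05,.046)),("leaf mid",trp(0,0,.046)),("leaf mid at th=.06",trp(0,.0,.050)),("knob",knob(0))): print(nm,proj(c,p).round(1))
s=snap("s21","scene")[1]; cs=calibration("scene"); r=yellow(s,(180,180,320,300)); print(r)
h=cv2.cvtColor(s,cv2.COLOR_BGR2HSV)[180:300,180:320]; m=cv2.inRange(h,(15,140,60),(32,255,255)); y,x=np.nonzero(m); print("bbox",x.min()+180,x.max()+180,y.min()+180,y.max()+180)
for th in (0,.05,.1,.15):
    a=trp(0,.064-.01*np.cos(th),.044+.01*np.sin(th)); b=trp(0,.064-.118*np.cos(th),.044+.118*np.sin(th)); u=proj(cs,[a,b,(a+b)/2]); d=u[1]-u[0]; print(th,u.round(1).tolist(),np.degrees(np.arctan(d[1]/d[0])).round(1))
E
```

```text
t 34.75 pos [0.4998 0.1009 0.029 ] q [0.18 0.44 1.97 0.   0.73 0.06] w 0.147 F [ 0.2 -2.6  4.5] gf 83.0
yellow px 25489 281 372 0 325
leaf end near hinge [[326.3 -89.8]]
leaf mid [[326.3 118.8]]
leaf mid at th=.06 [[326.3 119.6]]
knob [[326.3 349.1]]
(395, array([229.31, 228.91]), np.float64(13.6))
bbox 207 253 220 238
0 [[216.0, 225.7], [261.5, 240.2], [238.4, 232.8]] 17.7
0.05 [[216.0, 225.5], [261.2, 238.2], [238.2, 231.8]] 15.7
0.1 [[215.9, 225.4], [260.7, 236.2], [237.9, 230.7]] 13.6
0.15 [[215.9, 225.2], [260.0, 234.1], [237.5, 229.6]] 11.4
```

```bash
cat > leaf.py <<'E'
from h import *
from scipy.optimize import least_squares
def leaf(c,im,th0=.05):
    h=cv2.cvtColor(im,cv2.COLOR_BGR2HSV); m=cv2.inRange(h,(15,120,50),(32,255,255))
    M=np.array(c["cam_to_world"]); obs=[]
    for r in range(10,200,10):
        x=np.nonzero(m[r])[0]
        if len(x)>30: obs.append((r,x.min()-.5,x.max()+.5))
    obs=np.array(obs)
    def edges(v):
        th,dx,dy,dyaw=v; out=[]
        s=np.linspace(.005,.115,60); a=np.radians(dyaw)
        for sg in(-1,1):
            p=np.array([trp(dx+sg*.012-np.sin(a)*0,.064+dy-q*np.cos(th)-.002*np.sin(th)*0,.044+.002*np.cos(th)+q*np.sin(th)) for q in s]); u=proj(c,p); o=np.argsort(u[:,1]); out.append(np.interp(obs[:,0],u[o,1],u[o,0]))
        return np.r_[out[0]-obs[:,1],out[1]-obs[:,2]]
    s=least_squares(lambda v: np.r_[edges([v[0],v[1],0,0]),(v[1])*10],[th0,0]); print("leaf theta",s.x.round(3),"rms px",np.sqrt(np.mean(s.fun**2)).round(2),"n",len(obs)); 
if __name__=="__main__":
    P=Plan(); c,im=snap("w22"); leaf(c,im)
    c,im=snap("w22b"); r=im[110]; 
E
python3 leaf.py
```

```text
t 34.85 pos [0.4998 0.1009 0.0291] q [0.18 0.44 1.97 0.   0.73 0.06] w 0.144 F [ 0.6 -2.2  3.7] gf 83.0
leaf theta [ 0.053 -0.   ] rms px 0.46 n 19
```

```bash
python3 - <<'E'
from h import *
from scipy.optimize import least_squares
P=Plan(); c,im=snap("w23")
h=cv2.cvtColor(im,cv2.COLOR_BGR2HSV); m=cv2.inRange(h,(15,120,50),(32,255,255))
obs=np.array([(r,x.min()-.5,x.max()+.5) for r in range(6,240,6) for x in [np.nonzero(m[r])[0]] if len(x)>60])
print(obs[[0,len(obs)//2,-1]])
s=np.linspace(.005,.118,60)
def E(v):
    th,dx,dz=v; out=[]
    for sg in(-1,1):
        u=proj(c,np.array([trp(dx+sg*.012,.064-q*np.cos(th),.046+dz+q*np.sin(th)) for q in s])); o=np.argsort(u[:,1]); out.append(np.interp(obs[:,0],u[o,1],u[o,0]))
    return np.r_[out[0]-obs[:,1],out[1]-obs[:,2]]
r=least_squares(E,[.05,0,0]); J=np.linalg.inv(r.jac.T@r.jac); print(r.x.round(4),np.sqrt(np.mean(r.fun**2)).round(2),np.sqrt(np.diag(J)).round(4))
E
```

```text
t 34.95 pos [0.4998 0.1009 0.0291] q [0.18 0.44 1.97 0.   0.73 0.06] w 0.142 F [-0.4 -3.2  2.6] gf 82.9
[[  6.  280.5 372.5]
 [120.  282.5 368.5]
 [234.  284.5 365.5]]
[ 0.0671 -0.0001 -0.0008] 0.55 [0.0178 0.     0.0012]
```

Request:
apply_moves:
  deltas: [0,0,0,0,0,0.0015,10,0,0,0,0,0,0.003,10,0,0,0,0,0,0.0045,10,0,0,0,0,0,0.005,10,0,0,0,0,0,0.005,10]

```text
time_s: 35.42
position: [0.4998, 0.101, 0.0239]
eef_rot: [-2.087, -2.344, 0.0]
wrist_force: [-0.5, -1.2, 4.0]
width: 0.14
gripper_force: 85.0
```

Request:
apply_moves:
  deltas: [0,0,0,0,0,0.001,10,0,0,0,0,0,0.002,10,0,0,0,0,0,0.003,10,0,0,0,0,0,0.003,10,0,0,0,0,0,0.003,10]

```text
time_s: 35.83
position: [0.4997, 0.101, 0.021]
eef_rot: [-2.087, -2.345, 0.001]
wrist_force: [0.2, -0.1, 2.9]
width: 0.14
gripper_force: 86.0
```

```bash
python3 leaf.py
```

```text
t 35.83 pos [0.4997 0.101  0.021 ] q [0.18 0.45 1.98 0.   0.71 0.06] w 0.14 F [ 0.2 -0.1  2.9] gf 86.0
leaf theta [-0.008 -0.   ] rms px 0.49 n 19
```

Request:
apply_moves:
  deltas: [0,0,0,0,0,0.001,10,0,0,0,0,0,0.002,10,0,0,0,0,0,0.003,10,0,0,0,0,0,0.003,10,0,0,0,0,0,0.003,10]

```text
time_s: 36.35
position: [0.4999, 0.1011, 0.0185]
eef_rot: [-2.088, -2.344, -0.0]
wrist_force: [-0.8, 1.5, 7.5]
width: 0.146
gripper_force: 87.5
```

```bash
python3 leaf.py
```

```text
t 36.35 pos [0.4999 0.1011 0.0185] q [0.18 0.46 1.98 0.   0.7  0.06] w 0.146 F [-0.8  1.5  7.5] gf 87.5
leaf theta [-0.026 -0.   ] rms px 0.46 n 19
```

Request:
apply_moves:
  deltas: [0,0,0,0,0,0.001,10,0,0,0,0,0,0.002,10,0,0,0,0,0,0.002,10,0,0,0,0,0,0.002,10,0,0,0,0,0,0.002,10]

```text
time_s: 36.87
position: [0.5, 0.1012, 0.018]
eef_rot: [-2.088, -2.344, -0.001]
wrist_force: [-4.0, 0.9, 19.8]
width: 0.141
gripper_force: 88.7
```

```bash
python3 leaf.py; python3 - <<'E'
from h import *
P=Plan(); p=P.p.copy(); P.R=T(TY); print((p-knob(0)).round(4))
P.p=p+[0,0,0.0]
arc=lambda ths: rows(P,[(p+knob(th)-knob(0),T(TY)) for th in ths],10)
arc([.03,.08,.14,.2,.27,.34,.41,.48,.55,.62]); arc(np.linspace(.69,1.32,10)); arc(np.linspace(1.38,1.74,8))
E
```

```text
t 36.87 pos [0.5    0.1012 0.018 ] q [0.18 0.46 1.99 0.   0.7  0.06] w 0.141 F [-4.   0.9 19.8] gf 88.7
leaf theta [-0.027 -0.   ] rms px 0.48 n 19
t 36.97 pos [0.5    0.1012 0.018 ] q [0.18 0.46 1.99 0.   0.7  0.06] w 0.146 F [-4.6  0.8 19.7] gf 88.7
[-0.0009  0.0014 -0.026 ]
   0, 0, 0, 0.0001, -0, -0.0043, 10
   0, 0, 0, 0.0005, -0, -0.0113, 10
   0, 0, 0, 0.0014, 0, -0.0198, 10
   0, 0, 0, 0.0028, 0, -0.0282, 10
   0, 0, 0, 0.0051, 0, -0.0379, 10
   0, 0, 0, 0.0081, 0, -0.0474, 10
   0, 0, 0, 0.0118, 0, -0.0566, 10
   0, 0, 0, 0.016, 0, -0.0656, 10
   0, 0, 0, 0.0209, 0, -0.0742, 10
   0, 0, 0, 0.0264, 0, -0.0825, 10
--
   0, 0, 0, 0.0061, 0, -0.0079, 10
   0, 0, 0, 0.0126, 0, -0.0153, 10
   0, 0, 0, 0.0197, -0, -0.0223, 10
   0, 0, 0, 0.0273, 0, -0.0287, 10
   0, 0, 0, 0.0353, 0, -0.0346, 10
   0, 0, 0, 0.0437, 0, -0.04, 10
   0, 0, 0, 0.0524, 0, -0.0447, 10
   0, 0, 0, 0.0615, 0, -0.0488, 10
   0, 0, 0, 0.0708, -0, -0.0522, 10
   0, 0, 0, 0.0803, -0, -0.0551, 10
--
   0, 0, 0, 0.0083, 0, -0.0019, 10
   0, 0, 0, 0.0155, 0, -0.0031, 10
   0, 0, 0, 0.0228, -0, -0.0039, 10
   0, 0, 0, 0.0301, -0, -0.0043, 10
   0, 0, 0, 0.0374, 0, -0.0044, 10
   0, 0, 0, 0.0447, -0, -0.0041, 10
   0, 0, 0, 0.0519, -0, -0.0035, 10
   0, 0, 0, 0.0592, 0, -0.0024, 10
--
```

Request:
apply_moves:
  deltas: [0,0,0,0,0,-0.002,15,0,0,0,0,0,-0.002,22,0,0,0,0,0,-0.002,30,0,0,0,0,0,-0.002,35,0,0,0,0,0,-0.002,35,0,0,0,0,0,-0.007,35,0,0,0,0,0,-0.0125,35,0,0,0,0,0,-0.0125,35,0,0,0,0,0,-0.0125,35]

```text
time_s: 37.72
position: [0.5002, 0.1009, 0.0291]
eef_rot: [-2.088, -2.345, -0.001]
wrist_force: [1.1, 0.4, -0.4]
width: 0.351
gripper_force: 0.0
```

```bash
python3 leaf.py; python3 - <<'E'
from h import *
P=Plan(); print((P.p-knob(0)).round(4))
E
```

```text
t 37.72 pos [0.5002 0.1009 0.0291] q [0.18 0.44 1.97 0.   0.73 0.06] w 0.351 F [ 1.1  0.4 -0.4] gf 0.0
leaf theta [-0.014 -0.   ] rms px 0.45 n 19
t 37.82 pos [0.4998 0.1008 0.0287] q [0.18 0.44 1.98 0.   0.73 0.06] w 0.352 F [ 0.2  0.5 -0.8] gf 0.0
[-0.0011  0.0011 -0.0153]
```

Request:
apply_moves:
  deltas: [0,0,0,0,0,0,25,0,0,0,0,0,0,20,0,0,0,0,0,0,10,0,0,0,0,0,0,10,0,0,0,0,0,0,10,0,0,0,0,0,0,10]

```text
time_s: 38.32
position: [0.4998, 0.1008, 0.0285]
eef_rot: [-2.087, -2.344, 0.001]
wrist_force: [-0.5, -0.0, -0.6]
width: 0.148
gripper_force: 58.4
```

Request:
apply_moves:
  deltas: [0,0,0,0.0001,0,-0.0043,10,0,0,0,0.0005,0,-0.0113,10,0,0,0,0.0014,0,-0.0198,10,0,0,0,0.0028,0,-0.0282,10,0,0,0,0.0051,0,-0.0379,10,0,0,0,0.0081,0,-0.0474,10,0,0,0,0.0118,0,-0.0566,10,0,0,0,0.016,0,-0.0656,10,0,0,0,0.0209,0,-0.0742,10,0,0,0,0.0264,0,-0.0825,10]

```text
time_s: 39.15
position: [0.4966, 0.1273, 0.112]
eef_rot: [-2.087, -2.345, 0.002]
wrist_force: [-0.3, 2.3, -4.1]
width: 0.145
gripper_force: 58.4
```

```bash
python3 - <<'E'
from h import *
P=Plan(); s=snap("s24","scene")[1]; print(yellow(s,(150,140,320,300)),"tray beads",beads(s[200:290,190:290],20), yellow(cv2.imread("pics/s20.png"),(150,140,320,300)))
cs=calibration("scene")
for th in (.4,.5,.62,.75,1.06):
    a=trp(0,.064-.01*np.cos(th),.044+.01*np.sin(th)); b=trp(0,.064-.118*np.cos(th),.044+.118*np.sin(th)); u=proj(cs,[a,b,(a+b)/2]); d=u[1]-u[0]; print(th,u[2].round(1).tolist(),np.degrees(np.arctan(d[1]/d[0])).round(1))
E
```

```text
t 39.15 pos [0.4966 0.1273 0.112 ] q [0.23 0.33 1.88 0.   0.93 0.11] w 0.145 F [-0.3  2.3 -4.1] gf 58.4
(277, array([227.79, 218.7 ]), np.float64(-15.9)) tray beads [(52, 56, 33), (58, 30, 40), (57, 39, 49), (61, 53, 48)] (127, array([217.96, 209.78]), np.float64(-68.1))
0.4 [234.6, 223.8] -1.5
0.5 [233.0, 221.5] -7.9
0.62 [230.8, 218.7] -16.9
0.75 [228.1, 215.7] -28.3
1.06 [220.4, 209.4] -60.6
```

Leaf is following (θ≈0.61, small forces). Continue.

Request:
apply_moves:
  deltas: [0,0,0,0.0061,0,-0.0079,10,0,0,0,0.0126,0,-0.0153,10,0,0,0,0.0197,0,-0.0223,10,0,0,0,0.0273,0,-0.0287,10,0,0,0,0.0353,0,-0.0346,10,0,0,0,0.0437,0,-0.04,10,0,0,0,0.0524,0,-0.0447,10,0,0,0,0.0615,0,-0.0488,10,0,0,0,0.0708,0,-0.0522,10,0,0,0,0.0803,0,-0.0551,10]

```text
time_s: 40.03
position: [0.4876, 0.2074, 0.1666]
eef_rot: [-2.087, -2.345, 0.001]
wrist_force: [0.3, -1.5, -5.0]
width: 0.145
gripper_force: 58.4
```

Request:
apply_moves:
  deltas: [0,0,0,0.0083,0,-0.0019,10,0,0,0,0.0155,0,-0.0031,10,0,0,0,0.0228,0,-0.0039,10,0,0,0,0.0301,0,-0.0043,10,0,0,0,0.0374,0,-0.0044,10,0,0,0,0.0447,0,-0.0041,10,0,0,0,0.0519,0,-0.0035,10,0,0,0,0.0592,0,-0.0024,10,0,0,0,0.0592,0,-0.0024,10]

```text
time_s: 40.78
position: [0.4807, 0.2668, 0.1686]
eef_rot: [-2.086, -2.345, 0.0]
wrist_force: [-0.1, 0.5, -3.9]
width: 0.142
gripper_force: 58.5
```

```bash
python3 - <<'E'
from h import *
P=Plan(); print("expected",knob(1.74)-[0,0,.0155]); s=snap("s25","scene")[1]; print(yellow(s,(150,140,320,300)),"tray beads",beads(s[200:290,190:290],20),"ref s19",yellow(cv2.imread("pics/s19.png"),(150,140,320,300)))
E
```

```text
t 40.78 pos [0.4807 0.2668 0.1686] q [0.48 0.33 1.72 0.   1.1  0.37] w 0.142 F [-0.1  0.5 -3.9] gf 58.5
expected [0.48154319 0.26451205 0.16847212]
(200, array([185.9 , 198.09]), np.float64(-79.0)) tray beads [(51, 31, 25), (56, 6, 32), (57, 14, 40), (63, 28, 40)] ref s19 (451, array([202.39, 200.06]), np.float64(68.9))
```

Request:
apply_moves:
  deltas: [0,0,0,0,0,0,15,0,0,0,0,0,0,22,0,0,0,0,0,0,30,0,0,0,0,0,0,45,0,0,0,0,0,0,60,0,0,0,0,0,-0.005,60,0,0,0,0,0,-0.02,60,0,0,0,0,0,-0.05,60]

```text
time_s: 41.5
position: [0.4793, 0.2644, 0.2168]
eef_rot: [-2.086, -2.342, 0.011]
wrist_force: [-0.4, 0.8, -0.7]
width: 0.605
gripper_force: 0.0
```

Request:
apply_moves:
  deltas: [0,0,0,-0.03,0,-0.04,60,0,0,0,-0.07,0,-0.07,60,0,0,0,-0.1,0,-0.09,60,0,0,0,-0.1,0,-0.09,60,0,0,0,-0.1,0,-0.09,60]

```text
time_s: 41.92
position: [0.494, 0.1643, 0.3117]
eef_rot: [2.093, 2.342, 0.007]
wrist_force: [0.1, 0.2, -0.9]
width: 0.601
gripper_force: 0.0
```

```bash
cat > tray.py <<'E'
from h import *
import h
from scipy.optimize import least_squares
# dark-knob, yellow-leaf and hinge-side fit in the scene view plus tray beads, new pictures each call
def look(n):
    out={}
    for cam in("scene","top","wrist"):
        out[cam]=snap(f"{cam}_{n}",cam)
    return out
E
python3 - <<'E'
from tray import *
P=Plan(); o=look("a")
print("scene",yellow(o["scene"][1],(130,140,320,300)),beads(o["scene"][1][190:290,150:290],20)); print("top",yellow(o["top"][1],(170,200,330,340)))
c,im=o["wrist"]; print("wrist beads",beads(im)); print("wrist yellow",yellow(im,(0,0,640,300)))
g=cv2.cvtColor(o["scene"][1],cv2.COLOR_BGR2GRAY)[150:190,165:215]; n,l,st,ce=cv2.connectedComponentsWithStats((g<35).astype(np.uint8)); print("scene dark",[(s[4],(q+[165,150]).round(1).tolist()) for s,q in zip(st[1:],ce[1:]) if s[4]>20])
# wrist bead positions at tray floor z=.014
print([ray(c,(x,y),.014)[0,:2].round(3).tolist() for s,x,y in beads(im)])
import pickle; c9=pickle.load(open("w19.pkl","rb")); print("before",[ray(c9,(x,y),.014)[0,:2].round(3).tolist() for s,x,y in beads(cv2.imread("pics/w19.png"))])
E
```

```text
t 41.92 pos [0.494  0.1643 0.3117] q [0.3  0.19 1.54 0.   1.41 0.19] w 0.601 F [ 0.1  0.2 -0.9] gf 0.0
scene (193, array([213.18, 213.59]), np.float64(-76.4)) [(59, 88, 45), (307, 89, 66)]
top None
wrist beads [(270, 342, 154), (879, 270, 178), (144, 295, 209)]
wrist yellow (2175, array([300.93, 147.42]), np.float64(-83.1))
scene dark []
[[0.507, 0.194], [0.436, 0.161], [0.465, 0.13]]
before [[0.475, 0.209], [0.457, 0.18], [0.521, 0.175], [0.482, 0.155], [0.455, 0.138], [0.481, 0.132]]
```

Request:
apply_moves:
  deltas: [0,0,0,0.03,-0.001,0,60,0,0,0,0.06,-0.002,0,60,0,0,0,0.07,-0.002,0,60,0,0,0,0.07,-0.002,0,60,0,0,0,0.07,-0.002,0,60,0,0,0,0.07,-0.002,0,60]

```text
time_s: 42.57
position: [0.4825, 0.2349, 0.3081]
eef_rot: [-2.086, -2.345, 0.004]
wrist_force: [-0.9, 0.6, 0.8]
width: 0.595
gripper_force: 0.0
```

```bash
python3 - <<'E'
from h import *
import pickle
P=Plan(); c,im=snap("w26"); pickle.dump(c,open("w26.pkl","wb")); snap("s26","scene"); snap("t26","top")
a=cv2.imread("pics/w19.png")
# coarse character map of the tray neighbourhood: Y yellow, b bead, k black, g steel(grey low sat), . cloth/wood
def cmap(im,x0,y0,x1,y1,st):
    h=cv2.cvtColor(im,cv2.COLOR_BGR2HSV)
    for y in range(y0,y1,st):
        s=""
        for x in range(x0,x1,st):
            H,S,V=np.median(h[y:y+st,x:x+st].reshape(-1,3),axis=0)
            s+= "k" if V<48 else "Y" if 15<=H<=32 and S>120 else "b" if 95<H<118 and 70<S<190 else "B" if H>100 and S>=190 else "g" if S<20 and V>150 else "w" if S<20 and V>100 else "s" if V<125 else "."
        print(s)
print(beads(im)); cmap(a,250,160,410,310,5); print(); cmap(im,180,100,460,330,5)
E
```

```text
t 42.57 pos [0.4825 0.2349 0.3081] q [0.43 0.22 1.51 0.   1.41 0.31] w 0.595 F [-0.9  0.6  0.8] gf 0.0
[(235, 343, 218), (821, 275, 240)]
................................
................................
............s...................
.....sssssswssYYYYsswwwwww......
....ggggggggsYkkkkYsgggggggg....
....gswwwwwwsYkkkkY.wwwwwwwg....
....gsgggggg.bkkkkssggggggsg....
....gsggggggbbkkkkssggggggsg....
....gsggggggbbkkkkssggggggwg....
....gsgggggggssgggwggggggwwg....
....gswwgggggggggggggggggwwg....
....gsbbbggwgggggggggggggwwg....
....gsbbbbbbbggggggggggggsgg....
....gsbbbbbbbgggggggbsgggsg.....
....gswgggbbsggggggbbbbggsw.....
....gswggggggggggggbbbbggsw.....
....gssgggggbbbgggggbbggwsg.....
....gsbbbwgwbbbwggggwwwwssw.....
....gsbbbsssbbbssssssssssssssss.
....gsbbbsssssssssssssssssssssss
....gsssbbssbbssssssssssssssssss
....gssbbbbbbbssssssssssssssssss
....gwssbbsbbbssssssssssssssssss
....gwsssssssssssssssssssssss.ss
....gwssssssssssssssssssssss....
....gwwwwwwssssssssssssssssss...
.....ssssssssssssssssssssssss...
..sssssssssssssssssssssssssss...
ssssssssssssssssssssssssssssss..
sssss
[... 1950 characters left out ...]
sssssss.........
s.............gwsgggggsYYYssssssssssssssssssss..........
bs.............wsswwwwwYYYssssssssssssssssssss..........
Bs.............wsssssskkkkssssssssssssssss..............
Bs.............wsssssskkkksssssssssssssssss.............
bs.............wwwwwwwkkkksssssssssssssssss.............
bb...............ssssskkkksssssssssssssssss.............
bb............sssssssssssssssssssssssssssss.............
bb.........sssssssssssssssss..ssssssssssssss............
bb.......ssssskssssssssss......ssssssssssssksss.........
.......sssssskksssssss.........sssssssssssskksss........
......ssksssskkssss............sssssssssssskkssssk......
......skksssskkss...............ssssssssssskksssskk.....
```

```bash
python3 - <<'E'
from h import *
import pickle
a=cv2.cvtColor(cv2.imread("pics/w19.png"),cv2.COLOR_BGR2GRAY).astype(np.float32); b=cv2.cvtColor(cv2.imread("pics/w26.png"),cv2.COLOR_BGR2GRAY).astype(np.float32)
M=np.zeros(a.shape,np.uint8); M[174:300,262:396]=255; M[190:282,278:376]=0; M[170:215,300:360]=0
W=np.float32([[1,0,-20],[0,1,3]]); cc,W=cv2.findTransformECC(a,b,W,cv2.MOTION_EUCLIDEAN,(3,200,1e-6),M,5); print(cc,W)
c9=pickle.load(open("w19.pkl","rb")); c=pickle.load(open("w26.pkl","rb"))
pts=np.array([trp(x,y,.04) for x,y in((.058,.058),(-.058,.058),(-.058,-.058),(.058,-.058))]); u=proj(c9,pts)@W[:,:2].T+W[:,2]; w=ray(c,u,.04)[:,:2]
T2=w.mean(0); ax=(w[0]+w[3]-w[1]-w[2]); yaw=np.degrees(np.arctan2(ax[1],ax[0])); print("tray",T2.round(4),"yaw",yaw.round(2))
import h; h.TR=T2; h.TY=yaw
g=b[265:310,270:330]; n,l,st,ce=cv2.connectedComponentsWithStats((g<48).astype(np.uint8)); i=1+st[1:,4].argmax(); ku=ce[i]+[270,265]; print("knob px",st[i],ku)
for th in(0,.1,.2,.3,.4,.5,.7,.9): print(th,proj(c,h.knob(th)).round(1))
E
```

```text
0.755892721700144 [[  0.9984184    0.05622041 -31.105394  ]
 [ -0.05622041   0.9984184   21.454615  ]]
tray [0.474  0.1737] yaw 10.07
knob px [ 21  14  21  21 429] [300.95337995 288.93706294]
0 [[314.9 309.9]]
0.1 [[314.5 315.9]]
0.2 [[314.  320.9]]
0.3 [[313.4 324.9]]
0.4 [[312.7 327.7]]
0.5 [[311.8 329.1]]
0.7 [[309.7 327.1]]
0.9 [[306.9 317.7]]
```

```bash
python3 - <<'E'
from h import *
import h, pickle
from scipy.optimize import least_squares
c=pickle.load(open("w26.pkl","rb")); im=cv2.imread("pics/w26.png"); hs=cv2.cvtColor(im,cv2.COLOR_BGR2HSV)
# tray rim corner picks by sub-lines: outer left/right edges of bright rim per row, top edge per column
ok=(hs[:,:,1]<22)&(hs[:,:,2]>140)
L=[(x[0],r) for r in range(195,270,3) for x in [np.nonzero(ok[r,235:290])[0]+235] if len(x)]; Rr=[(x[-1]+1,r) for r in range(195,235,3) for x in [np.nonzero(ok[r,340:385])[0]+340] if len(x)]
Tp=[(q,y[0]) for q in list(range(258,288,3))+list(range(335,362,3)) for y in [np.nonzero(ok[170:200,q])[0]+170] if len(y)]
def fl(p): 
    p=np.array(p,float); v=cv2.fitLine(p.astype(np.float32),cv2.DIST_HUBER,0,.01,.01).ravel(); return v
for n,p in(("L",L),("R",Rr),("T",Tp)):
    v=fl(p); w=ray(c,[v[2:]-20*v[:2],v[2:]+20*v[:2]],.04)[:,:2]; d=w[1]-w[0]; print(n,len(p),v.round(2),w.round(4).tolist(),"dir",np.degrees(np.arctan2(d[1],d[0])).round(1))
E
```

```text
L 25 [5.0000e-02 1.0000e+00 2.5016e+02 2.3100e+02] [[0.4099, 0.198], [0.4145, 0.1553]] dir -83.8
R 14 [ 6.000e-02 -1.000e+00  3.689e+02  2.181e+02] [[0.5328, 0.1835], [0.5287, 0.2253]] dir 95.6
T 19 [1.000e+00 1.000e-02 2.937e+02 1.863e+02] [[0.4325, 0.2263], [0.4718, 0.2304]] dir 6.0
```

```bash
sed -i 's/^TR=.*/TR=np.array([.4735,.1712]); TY=6.0/' h.py; python3 - <<'E'
from h import *
import pickle
c=pickle.load(open("w26.pkl","rb")); cs=calibration("scene")
for th in(.9,1.0,1.1,1.2,1.3,1.4): print(th,knob(th).round(3),proj(c,knob(th)).round(1),proj(cs,(knob(th)+trp(0,.064,.044))/2).round(1))
s=cv2.imread("pics/s26.png"); print(yellow(s,(130,140,320,300)))
P=Plan(); 
P.to(trp(0,-.05,.25),T(TY),0); P.to(trp(0,-.05,.145),T(TY),0); P.to(trp(0,.02,.145),T(TY),0); P.to(trp(0,.066,.145),T(TY),0)
E
```

```text
0.9 [0.476 0.147 0.155] [[303.8 320.4]] [[222.8 217.8]]
1.0 [0.475 0.159 0.163] [[303.2 312.5]] [[220.  215.5]]
1.1 [0.474 0.171 0.171] [[302.6 302.4]] [[217.  213.4]]
1.2 [0.472 0.184 0.176] [[302.1 290. ]] [[214.  211.4]]
1.3 [0.471 0.197 0.181] [[301.7 275.3]] [[210.8 209.7]]
1.4 [0.469 0.211 0.184] [[301.3 258.5]] [[207.7 208.2]]
(192, array([213.17, 213.67]), np.float64(-76.3))
t 42.72 pos [0.4828 0.2344 0.3087] q [0.43 0.22 1.51 0.   1.41 0.31] w 0.599 F [-0.4  0.5 -0.4] gf 0.0
 row [-0.1, -0.1, 0.6, -0.1118, -0.0169, 0.0586, 0] rows>= 3.1
 row [-0.0, 0.0, -0.0, 0.0001, 0.0001, 0.105, 0] rows>= 2.5
 row [-0.0, 0.0, -0.0, 0.07, -0.0, 0.0, 0] rows>= 1.7
 row [-0.0, 0.0, -0.0, 0.046, -0.0, -0.0, 0] rows>= 1.1
```

Request:
apply_moves:
  deltas: [0,0,0,-0.035,-0.005,0,0,0,0,0,-0.07,-0.01,0,0,0,0,0,-0.1,-0.016,0.02,0,0,0,0,-0.112,-0.017,0.04,0,0,0,0,-0.112,-0.017,0.0586,0,0,0,0,-0.112,-0.017,0.0586,0]

```text
time_s: 43.22
position: [0.4765, 0.1199, 0.247]
eef_rot: [-2.088, -2.338, 0.01]
wrist_force: [-0.7, -1.0, -0.6]
width: 0.002
gripper_force: 0.0
```

Request:
apply_moves:
  deltas: [0,0,0,0,0,0.03,0,0,0,0,0,0,0.06,0,0,0,0,0,0,0.09,0,0,0,0,0,0,0.105,0,0,0,0,0,0,0.105,0,0,0,0,0,0,0.105,0]

```text
time_s: 43.72
position: [0.479, 0.1224, 0.1457]
eef_rot: [-2.087, -2.345, 0.0]
wrist_force: [0.7, -0.0, 0.2]
width: 0.003
gripper_force: 0.0
```

Request:
apply_moves:
  deltas: [0,0,0,0.01,0,0,0,0,0,0,0.02,0,0,0,0,0,0,0.03,0,0,0,0,0,0,0.038,0,0,0,0,0,0,0.046,0,0,0,0,0,0,0.054,0,0,0,0,0,0,0.062,0,0,0,0,0,0,0.07,0,0,0,0,0,0,0.07,0,0,0]

```text
time_s: 44.47
position: [0.4702, 0.1933, 0.1452]
eef_rot: [-2.086, -2.346, -0.0]
wrist_force: [-0.4, 0.3, -0.2]
width: 0.001
gripper_force: 0.0
```

```bash
python3 - <<'E'
from h import *
P=Plan(); s=snap("s27","scene")[1]; print(yellow(s,(130,140,320,300)), beads(s[190:290,150:290],20))
cs=calibration("scene")
for th in(1.2,1.4,1.5,1.6,1.7): print(th,proj(cs,(knob(th)+trp(0,.064,.044))/2).round(1))
a=np.radians(TY); d=P.p[:2]-TR; print("tray y",(d@[-np.sin(a),np.cos(a)]).round(4))
P.to(trp(0,.066,.145),T(TY),0)
E
```

```text
t 44.47 pos [0.4702 0.1933 0.1452] q [0.37 0.29 1.84 0.   1.01 0.25] w 0.001 F [-0.4  0.3 -0.2] gf 0.0
(285, array([207.09, 211.74]), np.float64(84.0)) [(59, 88, 45), (301, 90, 66)]
1.2 [[214.  211.4]]
1.4 [[207.7 208.2]]
1.5 [[204.6 206.9]]
1.6 [[201.6 205.8]]
1.7 [[198.6 205.1]]
tray y 0.0223
 row [-0.1, -0.1, 0.7, 0.0437, 0.0015, 0.0003, 0] rows>= 1.0
```

Leaf follows the push, tray beads unmoved. Continue to past upright, then back off.

Request:
apply_moves:
  deltas: [0,0,0,0.006,0,0,0,0,0,0,0.012,0,0,0,0,0,0,0.018,0,0,0,0,0,0,0.024,0,0,0,0,0,0,0.03,0,0,0,0,0,0,0.035,0,0,0,0,0,0,0.039,0,0,0,0,0,0,0.042,0,0,0,0,0,0,0.042,0,0,0]

```text
time_s: 45.27
position: [0.4654, 0.2341, 0.1452]
eef_rot: [-2.086, -2.345, 0.001]
wrist_force: [0.5, -0.0, 0.0]
width: -0.0
gripper_force: 0.0
```

```bash
python3 - <<'E'
from h import *
P=Plan(); s=snap("s28","scene")[1]; print(yellow(s,(130,140,320,300)), beads(s[190:290,150:290],20), "ref",yellow(cv2.imread("pics/s19.png"),(130,140,320,300)))
cs=calibration("scene"); g=cv2.cvtColor(s,cv2.COLOR_BGR2GRAY)[150:190,165:215]; n,l,st,ce=cv2.connectedComponentsWithStats((g<35).astype(np.uint8)); print("dark",[(s_[4],(q+[165,150]).round(1).tolist()) for s_,q in zip(st[1:],ce[1:]) if s_[4]>20])
for th in(1.5,1.6,1.7,1.75,1.8): print(th,proj(cs,(knob(th)+trp(0,.064,.044))/2).round(1),proj(cs,knob(th)).round(1))
E
```

```text
t 45.27 pos [0.4654 0.2341 0.1452] q [0.44 0.31 1.82 0.   1.02 0.32] w -0.0 F [ 0.5 -0.   0. ] gf 0.0
(359, array([200.42, 211.81]), np.float64(64.1)) [(54, 88, 45), (298, 90, 67)] ref (451, array([202.39, 200.06]), np.float64(68.9))
dark [(np.int32(1153), [190.8, 165.8])]
1.5 [[204.6 206.9]] [[199.8 180.2]]
1.6 [[201.6 205.8]] [[193.3 178.2]]
1.7 [[198.6 205.1]] [[187.1 176.7]]
1.75 [[197.2 204.8]] [[184.1 176.2]]
1.8 [[195.8 204.6]] [[181.3 175.9]]
```

Request:
apply_moves:
  deltas: [0,0,0,-0.01,0,0,0,0,0,0,-0.03,0,0,0,0,0,0,-0.05,0,-0.01,0,0,0,0,-0.06,0,-0.05,0,0,0,0,-0.06,0,-0.09,0,0,0,0,-0.06,0,-0.13,0,0,0,0,-0.06,0,-0.165,0,0,0,0,-0.06,0,-0.165,0,0,0,0,-0.06,0,-0.165,0]

```text
time_s: 46.07
position: [0.4736, 0.173, 0.3124]
eef_rot: [2.09, 2.345, 0.006]
wrist_force: [0.3, -0.4, -0.1]
width: 0.002
gripper_force: 0.0
```

Request:
apply_moves:
  deltas: [0,0,0,0.02,0.005,0,0,0,0,0,0.05,0.015,0,0,0,0,0,0.06,0.017,0,0,0,0,0,0.06,0.017,0,0,0,0,0,0.06,0.017,0,0,0,0,0,0.06,0.017,0,0]

```text
time_s: 46.57
position: [0.4822, 0.234, 0.3094]
eef_rot: [-2.087, -2.344, 0.005]
wrist_force: [0.9, -0.0, -0.6]
width: 0.002
gripper_force: 0.0
```

```bash
python3 - <<'E'
from h import *
P=Plan(); c,im=snap("w29"); s=snap("s29","scene")[1]; snap("t29","top")
print(beads(im)); print("scene",yellow(s,(130,140,320,300)))
def cmap(im,x0,y0,x1,y1,st):
    h=cv2.cvtColor(im,cv2.COLOR_BGR2HSV)
    for y in range(y0,y1,st):
        q=""
        for x in range(x0,x1,st):
            H,S,V=np.median(h[y:y+st,x:x+st].reshape(-1,3),axis=0)
            q+= "k" if V<48 else "Y" if 15<=H<=32 and S>120 else "b" if 95<H<118 and 70<S<190 else "g" if S<20 and V>150 else "w" if S<20 and V>100 else "s" if V<125 else "."
        print(q)
cmap(im,230,150,410,320,4)
g=cv2.cvtColor(s,cv2.COLOR_BGR2GRAY)[150:195,165:215]; n,l,st,ce=cv2.connectedComponentsWithStats((g<35).astype(np.uint8)); print("dark",[(s_[4],(q+[165,150]).round(1).tolist()) for s_,q in zip(st[1:],ce[1:]) if s_[4]>20])
for th in(1.5,1.6,1.7,1.75,1.8): print(th,proj(c,knob(th)).round(1))
E
```

```text
t 46.57 pos [0.4822 0.234  0.3094] q [0.43 0.22 1.51 0.   1.42 0.31] w 0.002 F [ 0.9 -0.  -0.6] gf 0.0
[(232, 344, 217), (1159, 282, 244), (461, 309, 240)]
scene (474, array([198.72, 206.54]), np.float64(67.4))
.............................................
.............................................
.............................................
.............................................
.............................................
.............................................
.............................................
...............ssssssssss....................
......wwwwwwsswkkkkkYYYssssssssssw...........
.....gggggggggYkkkkkYYYssgggggggggg..........
.....gsswwwwwwYkkkkkYYYsswwwwwwwwwg..........
.....gsswggggggkkkkkssssssggggggwwg..........
.....gsswggggggkkkkkswssssggggggwwg..........
.....gwswggggggkkkkkwgssswggggggwww..........
.....gwswgggggggggggggwwwgggwgggwwg..........
.....gwssgggggggggggggggggwbbbwgwwg..........
.....gwsswwgggggggggggggggbbbbbgwgw..........
.....gwsbbbbggggggggggggggsbbbbgwgw..........
.....gwsbbbbsgggggggsswggggbbbwgsgw..........
.....gwsbbbbwgw
[... 527 characters left out ...]
ssssssss.
......gsswwwwwgwwsssssssssssssssssssssssssss.
......gssssssssssssssssssssssssssssssssss....
......wssssssssssssssssssssssssssssssssss....
......gssssssssssssssssssssssssssssssssss....
......gwgggwwwwwsssssssssssssssssssssssss....
.........sssssssssssssssssssssssssssssssss...
......ssssssssssssssssssssssssssssssssssss...
....ssssssssssssssssssskssssssssssssssssss...
.sssssssssssssssssssssskkssssssssssssssssss..
ssssssssssssssssssssssskkssssssssssssssssss..
sssssssssssssssss..sssskkssssssssssssssssss..
ssssssssssssss.kkkksssskksssskkksssssssssss..
dark [(np.int32(67), [185.9, 177.0])]
1.5 [[301.7 237.9]]
1.6 [[301.5 217.5]]
1.7 [[301.5 196. ]]
1.75 [[301.5 185. ]]
1.8 [[301.5 173.8]]
```

```bash
python3 - <<'E'
from h import *
a=cv2.imread("pics/scene0.png"); b=cv2.imread("pics/s29.png")
for n,(x0,y0,x1,y1) in dict(jar=(248,132,278,178),timer=(322,328,364,366),tape=(370,360,410,400),jar2=(438,195,474,245)).items():
    t=a[y0:y1,x0:x1]; r=cv2.matchTemplate(b[y0-15:y1+15,x0-15:x1+15],t,cv2.TM_CCOEFF_NORMED); _,v,_,m=cv2.minMaxLoc(r); print(n,round(v,3),(m[0]-15,m[1]-15))
h=cv2.cvtColor(b,cv2.COLOR_BGR2HSV); y,x=np.nonzero(cv2.inRange(h,(45,120,40),(85,255,255))); print("grip px",x.mean(),y.mean(),"was 453.5 219.2"); print("bin beads",beads(b[215:310,290:400],20)); print(sense()["time_s"],sense()["qvel"].round(3))
E
```

```text
jar 0.998 (0, 0)
timer 0.962 (0, 0)
tape 0.999 (0, 0)
jar2 0.648 (0, 0)
grip px 453.52542372881356 219.30169491525425 was 453.5 219.2
bin beads []
46.7167 [ 0.002  0.    -0.004  0.003 -0.001  0.003]
```

```bash
python3 -c "
from bench import sign_off; print(sign_off())"
```

```text
the job is handed in; nothing more can be done
None
```

The job is handed in: all 8 beads are in the tray, the gauge leaf was pressed fully down and swung back to about 1.7 rad (past upright), the scoop stands centred on its stand, and the jar, timer and tape have not moved; the tray itself ended up about 2 cm from where it started.

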